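# Box the sweets with lids of the right length

### The job

Put one wrapped sweet in each open wooden box, then close every box with the plain wooden lid of exactly its own length, seated flat with its edges flush all round; the lids lie in the lid bin with one end under its rail, so each must be tilted out by its grip bar, far edge first. Put the sweets that are left over flat in the low dark tray, and leave the lids that fit no box lying in the bin.

Things in the scene. Friction and masses are not known exactly. Their poses are not given: they have to be found in the camera images.
- lid_bin: Fixed brown wooden lid bin, 176 x 373 mm, origin under its centre, z up, x from its near to its far end (roughly away from the robot). Four compartments side by side, centres at y = -138, -46, 46, 138 mm, each 164 mm long (x) and 87 mm wide inside, floor 5 mm up; dividers and far wall 46 mm high, near wall 52 mm high.
- bin_rail (a point): Middle of the free edge of the bin's dark rail (x = -40, z = 44 mm in the bin). The rail, z = 44 to 52 mm, covers all compartments from x = -88 to -40 mm, so no lid lifts out level: hold its bar, swing the far edge up about 22 degrees about its near end, draw it out along its own slope some 65 mm, then lift. Axes as the bin's.
- lid_128_bar (a point): Loose plain wooden lid, 128 (x) x 80 (y) x 8 mm plate, 90 g; on its middle a grip bar 40 (x) x 18 (y) x 30 mm high, under it a 5 mm deep plug 112 x 64 mm. Point: middle of the bar, 15 mm above the plate's top, 28 mm above the plug's underside; z up. Starts flat in some compartment, x along it. The four lids differ only in length.
- lid_138_bar (a point): Loose plain wooden lid, 138 (x) x 80 (y) x 8 mm plate, 90 g; on its middle a grip bar 40 (x) x 18 (y) x 30 mm high, under it a 5 mm deep plug 122 x 64 mm. Point: middle of the bar, 15 mm above the plate's top, 28 mm above the plug's underside; z up. Starts flat in some compartment, x along it. The four lids differ only in length. No box has this length.
- lid_148_bar (a point): Loose plain wooden lid, 148 (x) x 80 (y) x 8 mm plate, 90 g; on its middle a grip bar 40 (x) x 18 (y) x 30 mm high, under it a 5 mm deep plug 132 x 64 mm. Point: middle of the bar, 15 mm above the plate's top, 28 mm above the plug's underside; z up. Starts flat in some compartment, x along it. The four lids differ only in length.
- lid_158_bar (a point): Loose plain wooden lid, 158 (x) x 80 (y) x 8 mm plate, 90 g; on its middle a grip bar 40 (x) x 18 (y) x 30 mm high, under it a 5 mm deep plug 142 x 64 mm. Point: middle of the bar, 15 mm above the plate's top, 28 mm above the plug's underside; z up. Starts flat in some compartment, x along it. The four lids differ only in length.
- box_128: Loose open box of pale wood (may be absent), 128 (x) x 80 (y) x 48 mm high, walls 5 mm, floor 4 mm, 300 g. Origin at the centre of its underside, z up. The lid of the same length closes it, either way round: plug in the mouth with 3 mm play all round, plate on the rim, edges flush, the bar's middle then 71 mm above the origin.
- box_148: Loose open box of pale wood (may be absent), 148 (x) x 80 (y) x 48 mm high, walls 5 mm, floor 4 mm, 300 g. Origin at the centre of its underside, z up. The lid of the same length closes it, either way round: plug in the mouth with 3 mm play all round, plate on the rim, edges flush, the bar's middle then 71 mm above the origin.
- box_158: Loose open box of pale wood (may be absent), 158 (x) x 80 (y) x 48 mm high, walls 5 mm, floor 4 mm, 300 g. Origin at the centre of its underside, z up. The lid of the same length closes it, either way round: plug in the mouth with 3 mm play all round, plate on the rim, edges flush, the bar's middle then 71 mm above the origin.
- pack_1_mid (a point): Wrapped square sweet in a clear pack, 55 g, wrapper about 65 x 61 mm; the solid body is 56 x 56 x 36 mm. The point is its centre, 18 mm above its underside; x and y along its sides, z up. All four are alike; any may go in any box.
- pack_2_mid (a point): Wrapped square sweet in a clear pack, 55 g, wrapper about 65 x 61 mm; the solid body is 56 x 56 x 36 mm. The point is its centre, 18 mm above its underside; x and y along its sides, z up. All four are alike; any may go in any box.
- pack_3_mid (a point): Wrapped square sweet in a clear pack, 55 g, wrapper about 65 x 61 mm; the solid body is 56 x 56 x 36 mm. The point is its centre, 18 mm above its underside; x and y along its sides, z up. All four are alike; any may go in any box.
- pack_4_mid (a point): Wrapped square sweet in a clear pack, 55 g, wrapper about 65 x 61 mm; the solid body is 56 x 56 x 36 mm. The point is its centre, 18 mm above its underside; x and y along its sides, z up. All four are alike; any may go in any box.
- spare_tray: Fixed low dark-wood tray, 170 mm (x) x 92 mm (y), 20 mm high, walls 5 mm, floor 5 mm. Origin at the centre of its underside, z up. Two sweets fit side by side along x.
Mind the look-alikes: they are no part of the job. What is shaped like the part that bears pack_1_mid but purple is not meant.

How it is judged:
By the outcome, as a careful person would: the job done as asked, in the order asked, and still so for the second after the job is handed in, with the robot touching nothing.
Of box_128, box_148, box_158 only 2 to 3 are there at a start; the rules pass over those that are not, and their reading is None.
At some moment in a run one of box_128, box_148, box_158, pack_1, pack_2, pack_3, pack_4 may be knocked a few centimetres aside while the robot is not near it.
It also fails if it takes over 210 s, if anything falls off the work surface, if the arm or the gripper's body presses on something with over 40 N, if the wrist force passes 120 N, or if a joint passes its speed limit or range.

### The arm

A 6-joint arm with a two-finger parallel gripper is mounted at the origin on a cart in front of the work surface, level with it; the furniture and walls round the work are solid. World frame = base frame: x ahead of the robot, y to its left, z up, the work surface at z = 0. Lengths are in m, angles in rad, forces in N, time in s.
With the tool pointing down it reaches from about 0.4 to 0.825 m from the base axis. Payload 7 kg.
Tool frame: the origin (TCP) lies at the very end of the fingers, on their centre line; the grasp point (between the pads) lies 19 mm behind it; z points along the fingers, y is the direction in which the jaws open and shut (so a half turn about z gives the same grasp; the last joint's range is limited). The gripper opens to 88 mm and grips with 3 to 60 N. Pads are 19 mm wide; open, the fingers measure 130 mm over their backs; the gripper's body (78 mm by 193 mm) begins 47 mm behind the grasp point.
Start: joints at [1.473, 0.359, 0.012, 0, -1.224, -0.288], TCP at [0.254, 0.625, 0.227] pointing down, gripper open.
Joint ranges: [-3.07, 3.07], [-1.43, 2.12], [-1.02, 1.25], [-3.03, 1.67], [-3.05, -0], [-3.03, 3.03]. Speed limits (rad/s): [2.39, 2.39, 3.01, 3.14, 3.14, 3.14].

### API

Orientations are given as [roll, pitch, yaw] about the fixed x, y, z axes, in that order (R = Rz(yaw) Ry(pitch) Rx(roll)).
In Python, from station import arm gives the robot as it stands.
- The arm moves only by the shell command python3 -m inch 'ROWS' [FORCE]. ROWS is text: rows parted by semicolons, each of 7 numbers parted by spaces: the closure, from 0 (fully open) to 1 (shut), then the shift along the tool's x, y, z each as a share of 300 mm, from -1 to 1, then the turn, a rotation vector about the tool's x, y, z each as a share of 60 degrees, from -1 to 1. In form: grip tx ty tz rx ry rz; .... A call has 1 to 12 rows; each row is the pose to reach, as a shift and turn from the pose commanded when the call began, along the tool's axes at that moment; what a row does not reach only later rows make up. A row lasts 1/10 s, in which the tool goes at most 50 mm and 8.59 degrees, less where a joint would pass 70% of its speed; a pose out of reach is approached as far as the arm can. A call with a number of a shift or a turn outside -1 to 1 is refused whole. A call with a gripper value outside its range is refused whole. The fingers move at their own pace and stop on an object; FORCE is the grip in N (left out, the last holds). Time passes only in rows, so rows that repeat a pose let the fingers close. It gives the time, the measured TCP pose, the force and the opening at its end, in the units of the state.
- arm.get_state(): the state, without advancing time (a new reading comes with each control period).
- arm.grab_frame(name): name is "scene" or "side" or "wrist"; returns a dict with "img" (480x640x3 uint8, red, green, blue), "range_z" (480x640 float32, m along the optical axis (not along the pixel's ray), 0 where there is no reading), "fx", "fy", "cx", "cy" (pixels), "extrinsics" (4x4, takes a point from world to camera coordinates); the wrist camera has in their place "tool_from_camera" (4x4, takes a point from camera to tool coordinates, whose origin is the TCP and whose axes are the flange's). Camera axes: x right, y up, looking along -z (the intrinsics and any distortion apply to the point x, -y, -z); pixel columns grow to the right and rows downward; lengths in m; the calibration is good to about 2 mm. A picture is of the moment at which its call begins: read the wrist's pose just before it.
- arm.job_done(): hands the job in, once; it reports no verdict.
The state is a dict: "t": time; "q": joint angles; "qd": joint speeds; "joint_efforts": joint torques, N m; "eef_pos": TCP position; "ee_rot": TCP orientation; "force": force on the tool from outside, world axes, zero at the start; "moment": the same for the moment, N m; "width": finger opening in m.
Only numpy, scipy, OpenCV 4.12 (cv2) and the standard library are available. Lean on these libraries where they do the work, as an engineer would, in place of code of your own. Each camera call takes 0.05 s, during which the arm holds its last target.

## Working session

There is one attempt and no reset: what is moved stays moved. The work goes in short steps, Python scripts to look and compute and a shell command to move; the robot and the scene stay as the last step left them, time stands still between calls to the robot, and variables do not carry over. Pictures are saved under pics/ and viewed, and the job is handed in when it is done.

```bash
ls -la; mkdir -p pics; cat > h.py <<'E'
import numpy as np, cv2
from station import arm
def grab(name):
    s=arm.get_state(); f=arm.grab_frame(name); f['state']=s; return f
def save(f,fn): cv2.imwrite('pics/'+fn,cv2.cvtColor(f['img'],cv2.COLOR_RGB2BGR))
E
python3 - <<'E'
from h import *
s=arm.get_state()
for k,v in s.items(): print(k,np.round(v,4))
for n in ['scene','side','wrist']:
    f=grab(n); save(f,n+'0.png')
    np.savez('f_%s0.npz'%n,**{k:v for k,v in f.items() if k!='state'})
    print(n,{k:(v if k not in('img','range_z','state') else None) for k,v in f.items()})
E
```

```text
total 12
drwxr-xr-x  3 agent agent 4096 Dec  6 00:29 .
drwxr-xr-x 23 root  root  4096 Dec  6 00:29 ..
drwxr-xr-x  2 agent agent 4096 Dec  6 00:29 pics
t 0.0
q [ 1.4731e+00  3.5940e-01  1.1000e-02 -3.0000e-04 -1.2241e+00 -2.8810e-01]
qd [ 0.0017 -0.0008 -0.001  -0.0009  0.0019  0.0009]
joint_efforts [ 1.90000e-03 -5.82720e+01  2.93049e+01  6.99700e+00  7.20000e-03
 -1.00000e-04]
eef_pos [0.2538 0.6249 0.2256]
ee_rot [ 3.1399e+00 -2.0000e-04 -3.8590e-01]
force [-0.546   0.0435  0.301 ]
moment [-0.0116 -0.036   0.0186]
width 0.0877
scene {'img': None, 'range_z': None, 'fx': 594.6137762397263, 'fy': 594.6137762397263, 'cx': 318.69339667057903, 'cy': 232.34798658040452, 'extrinsics': array([[ 0.61135226, -0.79094355, -0.02562649, -0.34821293],
       [ 0.36276843,  0.25132438,  0.89734894, -0.29471093],
       [-0.7033118 , -0.55789278,  0.44057707, -1.14961397],
       [ 0.        ,  0.        ,  0.        ,  1.        ]]), 'state': None}
side {'img': None, 'range_z': None, 'fx': 485.0328798605668, 'fy': 485.0328798605668, 'cx': 328.2294601696405, 'cy': 241.9845400442589, 'extrinsics': array([[ 0.99957616, -0.01994158,  0.02120916, -0.5985313 ],
       [-0.00669998,  0.55140164,  0.83421301, -0.05268084],
       [-0.02833029, -0.83400154,  0.55103432, -1.13048314],
       [ 0.        ,  0.        ,  0.        ,  1.        ]]), 'state': None}
wrist {'img': None, 'range_z': None, 'fx': 349.05415498774255, 'fy': 349.05415498774255, 'cx': 314.7683426909439, 'cy': 242.01726057195455, 'tool_from_camera': array([[-3.05335619e-04,  9.51357621e-01,  3.08088597e-01,
         8.39877731e-02],
       [ 9.99999808e-01,  4.56716536e-04, -4.19246927e-04,
         1.84316004e-03],
       [-5.39562916e-04,  3.08088410e-01, -9.51357578e-01,
        -1.58497802e-01],
       [ 0.00000000e+00,  0.00000000e+00,  0.00000000e+00,
         1.00000000e+00]]), 'state': None}
```

View pics/scene0.png

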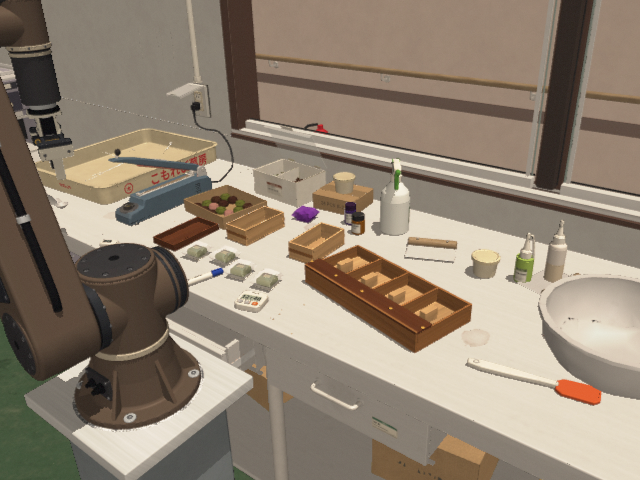

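View pics/side0.png

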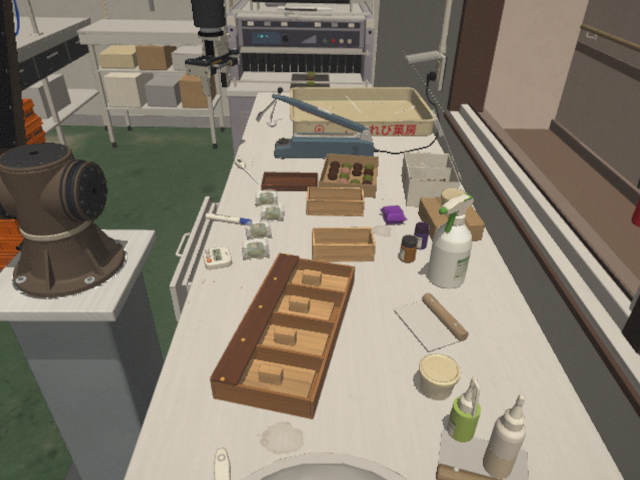

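View pics/wrist0.png

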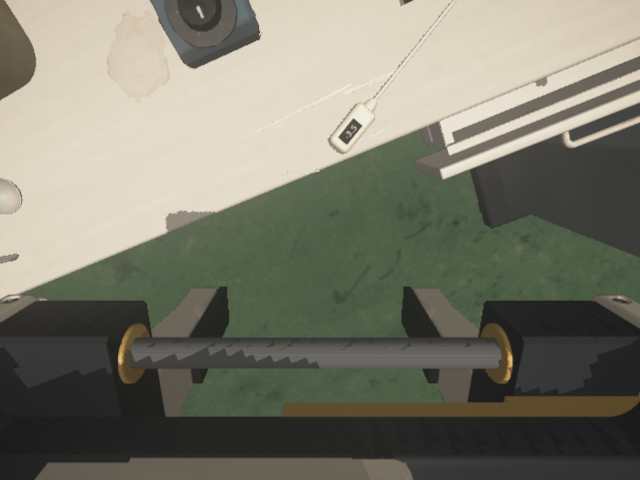

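The scene and side views show the bin (side px ~(290,335)), two boxes (side (335,200) and (343,245)), the dark tray (290,181) and four sweets (265,198), (270,212), (258,230), (256,247). I'll build a top-down map from depth.

```bash
cat >> h.py <<'E'
def T_wc(f):
    "camera->world 4x4"
    if 'extrinsics' in f: return np.linalg.inv(f['extrinsics'])
    from scipy.spatial.transform import Rotation as Ro
    s=f['state']; T=np.eye(4); T[:3,:3]=Ro.from_euler('xyz',s['ee_rot']).as_matrix(); T[:3,3]=s['eef_pos']
    return T@f['tool_from_camera']
def cloud(f):
    z=f['range_z']; v,u=np.mgrid[0:480,0:640]
    P=np.stack([(u-f['cx'])/f['fx']*z,-(v-f['cy'])/f['fy']*z,-z],-1)
    T=T_wc(f); W=P@T[:3,:3].T+T[:3,3]; W[z<=0]=np.nan; return W
def ray(f,u,v,h):
    T=T_wc(f); d=T[:3,:3]@np.array([(u-f['cx'])/f['fx'],-(v-f['cy'])/f['fy'],-1]); o=T[:3,3]
    return o+d*(h-o[2])/d[2]
def ortho(f,x0,x1,y0,y1,res=0.0015,zmax=0.2):
    "top-down: rows x down from far, cols y from left(+) ; returns colour, height"
    W=cloud(f).reshape(-1,3); C=f['img'].reshape(-1,3)
    ok=np.isfinite(W[:,2])&(W[:,2]<zmax)&(W[:,0]>x0)&(W[:,0]<x1)&(W[:,1]>y0)&(W[:,1]<y1)
    W=W[ok];C=C[ok]; o=np.argsort(W[:,2]);W=W[o];C=C[o]
    H=int((x1-x0)/res);Wd=int((y1-y0)/res)
    r=np.clip(((x1-W[:,0])/res).astype(int),0,H-1);c=np.clip(((y1-W[:,1])/res).astype(int),0,Wd-1)
    im=np.zeros((H,Wd,3),np.uint8);hm=np.full((H,Wd),np.nan)
    im[r,c]=C;hm[r,c]=W[:,2];return im,hm
E
python3 - <<'E'
from h import *
for n in ['scene','side']:
    f=dict(np.load('f_%s0.npz'%n)); 
    im,hm=ortho(f,0.25,0.95,-0.5,0.75,res=0.0018)
    im=cv2.resize(im,None,fx=1.1,fy=1.1)
    print(im.shape); cv2.imwrite('pics/ortho_%s0.png'%n,im[:,:,::-1])
E
```

```text
(427, 763, 3)
(427, 763, 3)
```

View pics/ortho_side0.png

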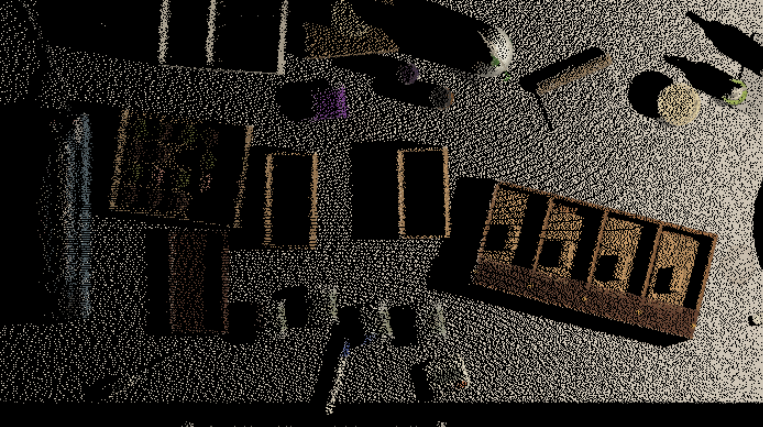

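View pics/ortho_scene0.png

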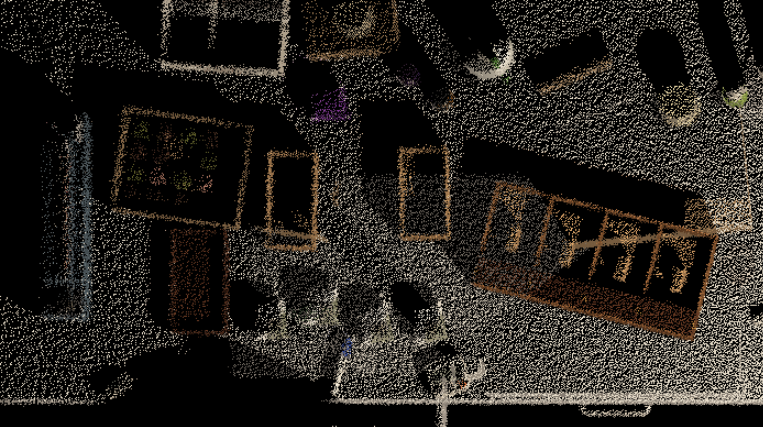

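```bash
cat > fit.py <<'E'
from h import *
def pts(f,xr,yr,zr):
    W=cloud(f); m=(W[...,0]>xr[0])&(W[...,0]<xr[1])&(W[...,1]>yr[0])&(W[...,1]<yr[1])&(W[...,2]>zr[0])&(W[...,2]<zr[1])
    return W[m],f['img'][m]
def rect(P):
    r=cv2.minAreaRect((P[:,:2]*1000).astype(np.float32)); return np.round(r[0],1),np.round(r[1],1),round(r[2],1),len(P)
E
python3 - <<'E'
from fit import *
def rc(r,c,s=1.1,res=.0018): return 0.95-r/s*res, 0.75-c/s*res
F={n:dict(np.load('f_%s0.npz'%n)) for n in ['scene','side']}
for nm,(r,c,dr,dc) in dict(boxA=(197,292,.1,.055),boxB=(193,424,.1,.055)).items():
    x,y=rc(r,c)
    for n in F:
        P,C=pts(F[n],(x-dr,x+dr),(y-dc,y+dc),(.043,.053)); print(nm,n,rect(P))
x,y=rc(280,200)
for n in F:
    P,C=pts(F[n],(x-.12,x+.12),(y-.065,y+.06),(.016,.024)); print('tray',n,rect(P))
x,y=rc(260,595)
for n in F:
    P,C=pts(F[n],(x-.15,x+.15),(y-.22,y+.22),(.038,.056)); 
    print('bin',n,rect(P))
    P,C=pts(F[n],(x-.15,x+.15),(y-.22,y+.22),(.049,.056)); print('rail',n,rect(P))
for nm,r,c in [('p1',310,294),('p2',310,345),('p3',322,400),('p4',320,440)]:
    x,y=rc(r,c)
    for n in F:
        P,C=pts(F[n],(x-.05,x+.05),(y-.04,y+.04),(.025,.05)); print(nm,n,rect(P),P[:,2].max().round(3))
E
```

```text
boxA scene (array([621. , 272.4]), array([ 89.7, 164.5]), 88.0, 286)
boxA side (array([622.6, 274.4]), array([ 87.1, 158.3]), 87.9, 362)
boxB scene (array([634.7,  55.9]), array([158.6,  84.6]), 0.7, 299)
boxB side (array([634.8,  57. ]), array([147.8,  86.2]), 2.3, 443)
tray scene (array([501.9, 416.5]), array([200.6, 117.7]), 1.3, 323)
tray side (array([507. , 424.9]), array([102.9, 204.6]), 89.1, 282)
bin scene (array([ 523.3, -223.4]), array([378.5, 183.6]), 75.9, 4299)
rail scene (array([ 520.6, -221.9]), array([376.8, 173.3]), 75.8, 2086)
bin side (array([ 525.2, -221.3]), array([378.2, 177.1]), 76.0, 6604)
rail side (array([ 524.6, -221.5]), array([377.8, 175.9]), 75.8, 3638)
p1 scene (array([433.9, 267.7]), array([54.9, 97.7]), 21.5, 182) 0.037
p1 side (array([437.6, 269.4]), array([57.6, 97.6]), 22.1, 192) 0.038
p2 scene (array([437.2, 183.3]), array([93.8, 66.9]), 74.6, 175) 0.037
p2 side (array([439.3, 184.5]), array([103.4,  58.8]), 68.5, 204) 0.037
p3 scene (array([419.4,  95.1]), array([81.2, 61.5]), 85.6, 209) 0.038
p3 side (array([422.3,  95.6]), array([79.3, 59.2]), 88.6, 220) 0.039
p4 scene (array([419.1,  46.9]), array([61.1, 51.1]), 8.1, 251) 0.037
p4 side (array([424.1,  46. ]), array([59.2, 47.9]), 7.0, 298) 0.039
```

```bash
cat >> h.py <<'E'
from scipy.spatial.transform import Rotation as Ro
def plan(pos,yaw,tilt=0.0,s=None):
    """shares from current pose to target; yaw in deg of tool x; tilt deg: tool x swings up"""
    s=s or arm.get_state(); R0=Ro.from_euler('xyz',s['ee_rot'])
    R1=Ro.from_euler('z',yaw,degrees=True)*Ro.from_euler('y',-tilt,degrees=True)*Ro.from_euler('x',180,degrees=True)
    d=R0.inv().apply(np.array(pos)-s['eef_pos']); r=(R0.inv()*R1).as_rotvec(degrees=True)
    print('t',round(s['t'],2),'pos',np.round(s['eef_pos'],4),'rpy',np.round(np.degrees(s['ee_rot']),2),'w',round(s['width'],4))
    print('ROW', ' '.join('%.4f'%x for x in list(d/.3)+list(r/60)), ' dist %.0f mm %.0f deg'%(1000*np.linalg.norm(d),np.linalg.norm(r)))
E
cat > p.py <<'E'
import sys
from h import *
a=[float(x) for x in sys.argv[1:]]
plan(a[:3],a[3],a[4] if len(a)>4 else 0)
E
python3 p.py 0.47 0.22 0.38 -90
```

```text
t 0.15 pos [0.2539 0.625  0.2258] rpy [ 1.7993e+02 -1.0000e-02 -2.2110e+01] w 0.0876
ROW 1.1756 0.9804 -0.5124 0.0010 -0.0009 1.1315  dist 484 mm 68 deg
```

```bash
python3 -m inch '0 0.6 0.5 -0.5 0 0 0.56; 0 0.6 0.5 -0.5 0 0 0.56; 0 0.6 0.5 -0.5 0 0 0.56; 0 0.6 0.5 -0.5 0 0 0.56; 0 0.6 0.5 -0.5 0 0 0.56; 0 0.6 0.5 -0.5 0 0 0.56; 0 0.6 0.5 -0.5 0 0 0.56' 20; python3 p.py 0.47 0.22 0.38 -90
```

```text
t: 0.85
eef_pos: [0.3661, 0.4167, 0.3802]
ee_rot: [-3.137, 0.002, -0.975]
force: [0.5, 0.7, 0.8]
width: 0.0876
t 0.85 pos [0.3661 0.4167 0.3802] rpy [-1.7972e+02  1.3000e-01 -5.5840e+01] w 0.0876
ROW 0.7372 0.0814 -0.0015 -0.0040 0.0035 0.5692  dist 223 mm 34 deg
```

```bash
python3 -m inch '0 0.735 0.08 0 0 0 0.57; 0 0.735 0.08 0 0 0 0.57; 0 0.735 0.08 0 0 0 0.57; 0 0.735 0.08 0 0 0 0.57; 0 0.735 0.08 0 0 0 0.57; 0 0.735 0.08 0 0 0 0.57; 0 0.735 0.08 0 0 0 0.57' ; python3 - <<'E'
from h import *
import pickle
f=grab('wrist'); save(f,'w1.png'); pickle.dump(f,open('w1.pkl','wb'))
E
```

```text
t: 1.55
eef_pos: [0.4687, 0.2228, 0.3759]
ee_rot: [3.141, -0.0, -1.57]
force: [-0.7, 0.7, 0.0]
width: 0.0876
```

View pics/w1.png

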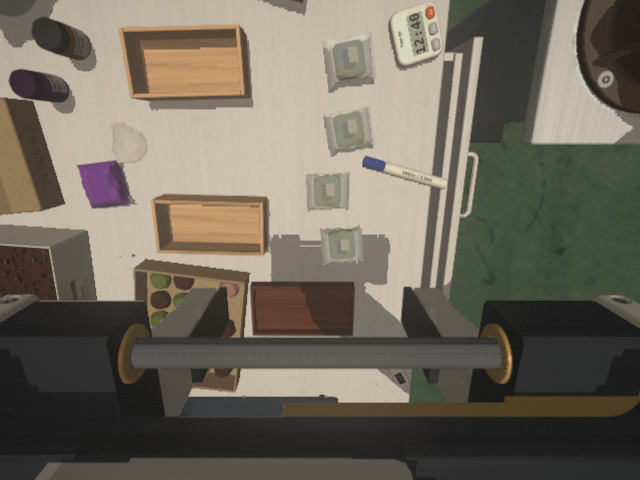

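The wrist view shows box B at px (185,63), box A at (210,224), the sweets at (349,62), (348,130), (328,190), (342,244) and the tray at (303,308). Next I measure them.

```bash
cat > meas.py <<'E'
from fit import *
import pickle
def comps(f,zr,xr=(.3,.75),yr=(-.1,.5),minpx=150,close=0,vmax=300):
    W=cloud(f); m=((W[...,0]>xr[0])&(W[...,0]<xr[1])&(W[...,1]>yr[0])&(W[...,1]<yr[1])&(W[...,2]>zr[0])&(W[...,2]<zr[1])).astype(np.uint8)
    m[vmax:]=0
    if close: m=cv2.morphologyEx(m,cv2.MORPH_CLOSE,np.ones((close,close)))
    n,L,st,ce=cv2.connectedComponentsWithStats(m)
    out=[]
    for i in range(1,n):
        if st[i,4]<minpx: continue
        P=W[(L==i)&(W[...,2]>zr[0])&(W[...,2]<zr[1])]
        r=rect(P); out.append((np.round(ce[i]),)+r+(np.round(np.nanpercentile(P[:,2],95),4),))
    return out
E
python3 - <<'E'
from meas import *
f=pickle.load(open('w1.pkl','rb'))
W=cloud(f); print('table z',np.nanmedian(W[20:280,255:320,2]))
for o in comps(f,(.041,.056)): print('rim',*o)
for o in comps(f,(.012,.042),xr=(.35,.5)): print('sw',*o)
for o in comps(f,(.026,.042),xr=(.35,.5)): print('swtop',*o)
for o in comps(f,(.012,.03),xr=(.3,.65),yr=(.32,.5),vmax=345): print('tray',*o)
for (u,v,h) in [(349,62,.03),(348,130,.03),(328,190,.03),(342,244,.03)]: print(ray(f,u,v,h).round(3), W[v-8:v+8,u-8:u+8,2].mean())
E
```

```text
table z 0.0006267190616792151
rim [180.  58.] [633.5  56.8] [148.4  80.6] 1.4 1951 0.0498
rim [206. 227.] [621.9 273.6] [ 81.  158.3] 88.5 1424 0.0497
rim [191. 278.] [659.7 354.9] [ 27.8 170.6] 75.5 304 0.0437
sw [399.  34.] [360.4  22.8] [20.7 66.2] 0.1 652 0.0191
sw [349.  59.] [421.9  49.8] [65.5 59.1] 9.4 2169 0.0347
sw [349. 129.] [420.  137.4] [65.9 57.3] 12.7 1793 0.0346
sw [379. 166.] [372.8 188.2] [14.9 50.6] 74.2 330 0.0188
sw [327. 191.] [450.1 224.4] [64.3 59.3] 2.4 1552 0.0346
sw [341. 245.] [426.1 309.6] [65.5 58.6] 4.8 1388 0.0345
sw [327. 288.] [451.8 389.4] [23.5 96. ] 89.8 328 0.0214
swtop [350.  58.] [421.9  48.6] [58.8 50. ] 9.9 1754 0.0349
swtop [349. 129.] [420.4 137.8] [57.8 49.1] 10.7 1458 0.0347
swtop [327. 192.] [450.4 224.5] [56.8 50.5] 1.5 1256 0.0347
swtop [342. 247.] [426.6 308.5] [57.1 49.6] 2.8 1088 0.0347
tray [230. 285.] [592.7 400.5] [ 62.3 137.3] 24.7 326 0.029
tray [230. 289.] [606.7 382. ] [23.4 32.1] 40.3 178 0.0242
tray [301. 309.] [489.1 423.7] [ 92.5 170.4] 89.8 1284 0.0215
[0.423 0.054 0.03 ] nan
[0.422 0.138 0.03 ] 0.033773598351587567
[0.448 0.221 0.03 ] nan
[0.426 0.303 0.03 ] nan
```

```bash
python3 p.py 0.426 0.309 0.12 -86; python3 p.py 0.426 0.309 0.010 -86
```

```text
t 1.6 pos [0.4685 0.2234 0.376 ] rpy [ 1.7995e+02 -2.0000e-02 -8.9900e+01] w 0.0874
ROW -0.2860 0.1405 0.8532 0.0008 -0.0003 -0.0650  dist 273 mm 4 deg
t 1.6 pos [0.4685 0.2234 0.376 ] rpy [ 1.7995e+02 -2.0000e-02 -8.9900e+01] w 0.0874
ROW -0.2862 0.1402 1.2199 0.0008 -0.0003 -0.0650  dist 378 mm 4 deg
```

```bash
python3 -m inch '0 -0.286 0.14 0.853 0 0 -0.065; 0 -0.286 0.14 0.853 0 0 -0.065; 0 -0.286 0.14 0.853 0 0 -0.065; 0 -0.286 0.14 0.853 0 0 -0.065; 0 -0.286 0.14 0.853 0 0 -0.065; 0 -0.286 0.14 0.853 0 0 -0.065; 0 -0.286 0.14 0.853 0 0 -0.065; 0 -0.286 0.14 0.853 0 0 -0.065' 20; python3 p.py 0.426 0.309 0.010 -86
python3 - <<'E'
from h import *
f=grab('wrist'); save(f,'w2.png')
E
```

```text
t: 2.4
eef_pos: [0.4264, 0.3096, 0.121]
ee_rot: [3.142, -0.001, -1.499]
force: [-0.1, -0.2, 0.5]
width: 0.0878
t 2.4 pos [0.4264 0.3096 0.121 ] rpy [ 1.800e+02 -4.000e-02 -8.588e+01] w 0.0878
ROW 0.0018 0.0015 0.3701 0.0000 -0.0007 0.0021  dist 111 mm 0 deg
```

View pics/w2.png

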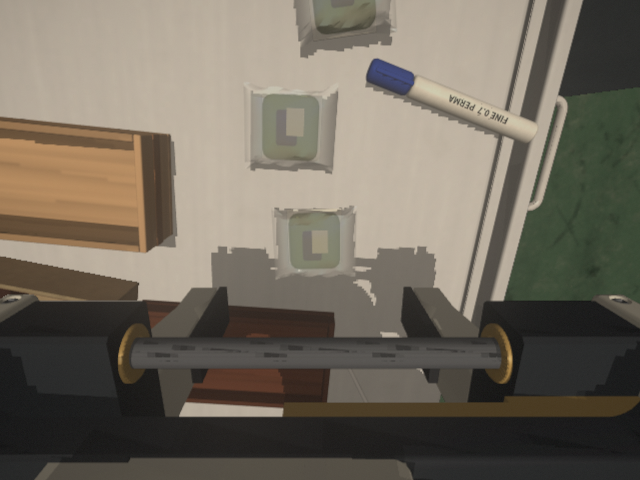

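The sweet (px 314,240) sits centred between the fingers. Going down to grip.

```bash
python3 -m inch '0 0 0 0.16 0 0 0; 0 0 0 0.3 0 0 0; 0 0 0 0.37 0 0 0; 0 0 0 0.37 0 0 0; 0.6 0 0 0.37 0 0 0; 0.6 0 0 0.37 0 0 0; 0.6 0 0 0.37 0 0 0;0.6 0 0 0.37 0 0 0; 0.6 0 0 0.37 0 0 0' 20
```

```text
t: 3.35
eef_pos: [0.4269, 0.3092, 0.0106]
ee_rot: [-3.141, 0.001, -1.501]
force: [-1.5, 0.4, 6.7]
width: 0.056
```

```bash
python3 -m inch '0.6 0 0 -0.15 0 0 0; 0.6 0 0 -0.3 0 0 0; 0.6 0 0 -0.4 0 0 0; 0.6 0 0 -0.4 0 0 0' 20; python3 p.py 0.622 0.2736 0.13 -91.5
python3 - <<'E'
from meas import *
f=grab('wrist'); save(f,'w3.png'); pickle.dump(f,open('w3.pkl','wb'))
for o in comps(f,(.041,.056),xr=(.5,.75),yr=(.2,.34),vmax=290): print('rim',*o)
E
```

```text
t: 3.75
eef_pos: [0.4285, 0.3109, 0.1346]
ee_rot: [-3.136, 0.006, -1.5]
force: [-0.5, 0.1, -1.2]
width: 0.0561
t 3.75 pos [0.4285 0.3109 0.1346] rpy [-179.66    0.35  -85.95] w 0.0561
ROW 0.1697 -0.6346 0.0179 -0.0053 0.0062 0.0924  dist 197 mm 6 deg
rim [100. 185.] [602.2 274. ] [ 80.3 120.3] 88.4 3862 0.0494
```

View pics/w3.png

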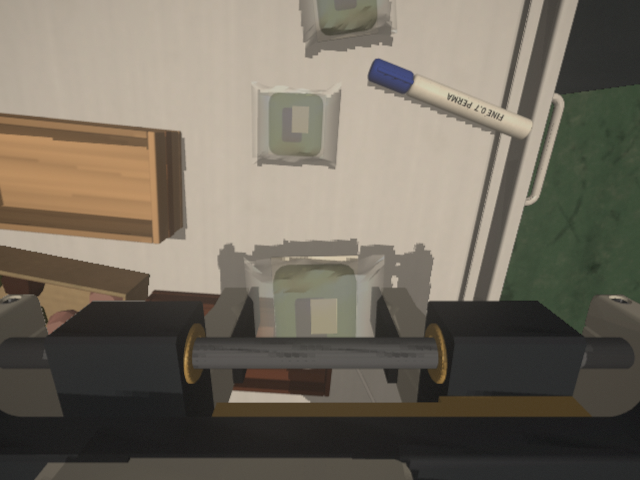

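```bash
python3 -m inch '0.6 0.17 -0.634 0 0 0 0.092; 0.6 0.17 -0.634 0 0 0 0.092; 0.6 0.17 -0.634 0 0 0 0.092; 0.6 0.17 -0.634 0 0 0 0.092; 0.6 0.17 -0.634 0 0 0 0.092; 0.6 0.17 -0.634 0 0 0 0.092'; python3 p.py 0.622 0.2736 0.015 -91.5
python3 - <<'E'
from meas import *
f=grab('wrist'); save(f,'w4.png')
E
```

```text
t: 4.4
eef_pos: [0.6197, 0.2697, 0.1267]
ee_rot: [3.138, -0.002, -1.6]
force: [-0.5, -0.2, -1.0]
width: 0.0563
t 4.4 pos [0.6197 0.2697 0.1267] rpy [ 1.798e+02 -1.400e-01 -9.166e+01] w 0.0563
ROW -0.0142 -0.0085 0.3723 0.0033 -0.0023 -0.0027  dist 112 mm 0 deg
```

View pics/w4.png

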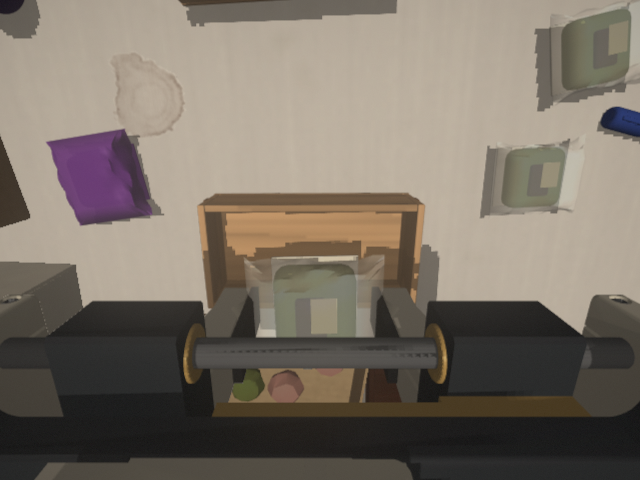

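```bash
python3 -m inch '0.6 -0.013 -0.008 0.05 0 0 0; 0.6 -0.013 -0.008 0.2 0 0 0; 0.6 -0.013 -0.008 0.3 0 0 0; 0.6 -0.013 -0.008 0.36 0 0 0; 0.6 -0.013 -0.008 0.368 0 0 0; 0.6 -0.013 -0.008 0.368 0 0 0; 0.22 -0.013 -0.008 0.368 0 0 0; 0.22 -0.013 -0.008 0.368 0 0 0; 0.22 -0.013 -0.008 0.368 0 0 0;  0.22 -0.013 -0.008 0.368 0 0 0'
```

```text
t: 5.45
eef_pos: [0.6228, 0.2751, 0.0201]
ee_rot: [-3.141, 0.001, -1.598]
force: [-0.4, -0.1, -0.3]
width: 0.0681
```

```bash
python3 -m inch '0.22 0 0 -0.1 0 0 0; 0.22 0 0 -0.25 0 0 0; 0.22 0 0 -0.4 0 0 0; 0.1 0 0 -0.5 0 0 0; 0 0 0 -0.5 0 0 0'
python3 - <<'E'
from meas import *
f=grab('wrist'); save(f,'w5.png'); pickle.dump(f,open('w5.pkl','wb'))
for o in comps(f,(.041,.056),xr=(.5,.75),yr=(.2,.34),vmax=290): print('rim',*o)
for o in comps(f,(.026,.042),xr=(.35,.5)): print('swtop',*o)
E
python3 p.py 0.450 0.2244 0.010 -88
```

```text
t: 5.95
eef_pos: [0.625, 0.2763, 0.1758]
ee_rot: [-3.133, 0.005, -1.597]
force: [0.5, 0.0, 0.1]
width: 0.0789
rim [318. 228.] [622.1 273.2] [ 80.5 158.5] 88.6 3969 0.0494
swtop [574.  49.] [420.9 137.8] [58.4 49.6] 11.3 4967 0.0346
swtop [517. 164.] [450.1 224.6] [57.7 50.9] 1.9 3747 0.0345
t 6.0 pos [0.6236 0.2757 0.1727] rpy [-179.74    0.21  -91.53] w 0.0828
ROW 0.1882 0.5765 0.5389 -0.0044 0.0033 -0.0588  dist 243 mm 4 deg
```

View pics/w5.png

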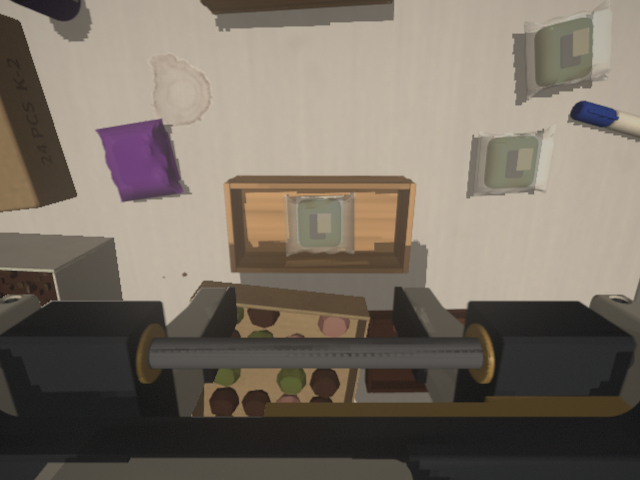

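```bash
python3 p.py 0.4207 0.1378 0.10 -79;python3 p.py 0.4207 0.1378 0.01 -79
```

```text
t 6.0 pos [0.6236 0.2757 0.1727] rpy [-179.74    0.21  -91.53] w 0.0828
ROW 0.4782 0.6651 0.2374 -0.0047 0.0030 -0.2088  dist 256 mm 13 deg
t 6.0 pos [0.6236 0.2757 0.1727] rpy [-179.74    0.21  -91.53] w 0.0828
ROW 0.4793 0.6664 0.5374 -0.0047 0.0030 -0.2088  dist 294 mm 13 deg
```

```bash
python3 -m inch '0 0.2 0.28 0 0 0 -0.1;0 0.478 0.665 0.1 0 0 -0.209; 0 0.478 0.665 0.2 0 0 -0.209; 0 0.478 0.665 0.2 0 0 -0.209; 0 0.478 0.665 0.2 0 0 -0.209; 0 0.478 0.665 0.2 0 0 -0.209; 0 0.478 0.665 0.2 0 0 -0.209;0 0.478 0.665 0.2 0 0 -0.209'; python3 p.py 0.4207 0.1378 0.01 -79
python3 - <<'E'
from meas import *
f=grab('wrist'); save(f,'w6.png')
for o in comps(f,(.026,.042),xr=(.35,.5),vmax=290): print('swtop',*o)
E
```

```text
t: 6.8
eef_pos: [0.42, 0.1376, 0.1096]
ee_rot: [-3.141, 0.0, -1.378]
force: [0.8, 0.4, 0.7]
width: 0.0874
t 6.8 pos [0.42   0.1376 0.1096] rpy [-1.7995e+02  2.0000e-02 -7.8960e+01] w 0.0874
ROW -0.0003 -0.0020 0.3319 -0.0009 0.0003 0.0006  dist 100 mm 0 deg
swtop [336. 124.] [422.   48.8] [58.3 51. ] 10.3 6563 0.0344
swtop [314. 251.] [419.9 137.1] [57.5 50. ] 10.8 4669 0.0344
```

View pics/w6.png

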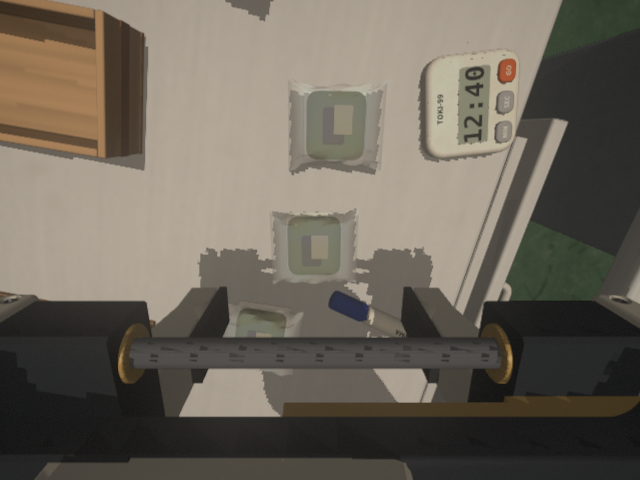

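The sweet at px (314,245) is centred and nothing is in the fingers' way, so I grip it.

```bash
python3 -m inch '0 0 0 0.15 0 0 0; 0 0 0 0.28 0 0 0; 0 0 0 0.325 0 0 0; 0 0 0 0.325 0 0 0; 0.6 0 0 0.325 0 0 0; 0.6 0 0 0.325 0 0 0; 0.6 0 0 0.325 0 0 0;0.6 0 0 0.325 0 0 0; 0.6 0 0 0.25 0 0 0; 0.6 0 0 0.1 0 0 0;0.6 0 0 -0.1 0 0 0;0.6 0 0 -0.1 0 0 0' 20; python3 p.py 0.6335 0.0568 0.13 -88.6
```

```text
t: 8.05
eef_pos: [0.4217, 0.1386, 0.1452]
ee_rot: [-3.133, 0.004, -1.377]
force: [0.2, 1.3, -1.2]
width: 0.056
t 8.05 pos [0.4217 0.1386 0.1452] rpy [-179.49    0.23  -78.92] w 0.056
ROW 0.4035 -0.6399 0.0545 -0.0081 0.0046 0.1613  dist 228 mm 10 deg
```

```bash
python3 -m inch '0.6 0.4 -0.645 0.03 0 0 0.16;0.6 0.4 -0.645 0.03 0 0 0.16; 0.6 0.4 -0.645 0.03 0 0 0.16; 0.6 0.4 -0.645 0.03 0 0 0.16; 0.6 0.4 -0.645 0.03 0 0 0.16; 0.6 0.4 -0.645 0.03 0 0 0.16; 0.6 0.4 -0.645 0.03 0 0 0.16'; python3 p.py 0.6335 0.0568 0.017 -88.6
python3 - <<'E'
from meas import *
f=grab('wrist'); save(f,'w7.png'); pickle.dump(f,open('w7.pkl','wb'))
for o in comps(f,(.041,.056),xr=(.5,.75),yr=(0,.12),vmax=250): print('rim',*o)
E
```

```text
t: 8.75
eef_pos: [0.6317, 0.0555, 0.1296]
ee_rot: [3.14, -0.0, -1.548]
force: [-1.2, -0.2, 0.4]
width: 0.0558
t 8.75 pos [0.6317 0.0555 0.1296] rpy [ 1.7993e+02 -1.0000e-02 -8.8670e+01] w 0.0558
ROW -0.0044 -0.0065 0.3753 0.0012 -0.0001 -0.0012  dist 113 mm 0 deg
rim [311. 211.] [634.1  35.5] [148.2  38.2] 1.6 2692 0.0493
```

View pics/w7.png

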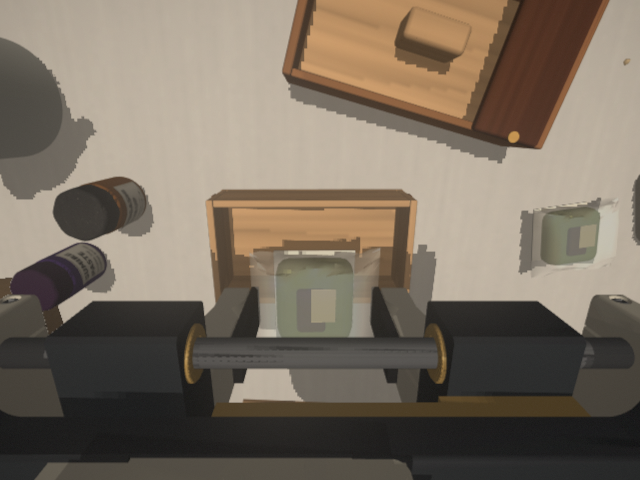

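```bash
python3 -m inch '0.6 -0.004 -0.005 0.05 0 0 0; 0.6 -0.004 -0.005 0.2 0 0 0; 0.6 -0.004 -0.005 0.3 0 0 0; 0.6 -0.004 -0.005 0.365 0 0 0; 0.6 -0.004 -0.005 0.375 0 0 0; 0.6 -0.004 -0.005 0.375 0 0 0; 0.22 -0.004 -0.005 0.375 0 0 0; 0.22 -0.004 -0.005 0.375 0 0 0; 0.22 -0.004 -0.005 0.375 0 0 0; 0.22 -0.004 -0.005 0.25 0 0 0; 0.22 -0.004 -0.005 0.1 0 0 0; 0.22 -0.004 -0.005 -0.1 0 0 0'; python3 p.py 0.50 -0.25 0.38 -14
```

```text
t: 10.0
eef_pos: [0.6326, 0.0571, 0.1508]
ee_rot: [3.139, -0.001, -1.546]
force: [1.8, 0.3, -0.2]
width: 0.0682
t 10.0 pos [0.6326 0.0571 0.1508] rpy [ 1.7988e+02 -4.0000e-02 -8.8580e+01] w 0.0682
ROW 1.0129 0.4689 -0.7625 0.0022 0.0008 -1.2431  dist 406 mm 75 deg
```

```bash
python3 -m inch '0 0.2 0.1 -0.6 0 0 -0.3; 0 0.9 0.33 -0.6 0 0 -0.95;0 0.9 0.33 -0.6 0 0 -0.95; 0 0.9 0.33 -0.6 0 0 -0.95; 0 0.9 0.33 -0.6 0 0 -0.95; 0 0.9 0.33 -0.6 0 0 -0.95; 0 0.9 0.33 -0.6 0 0 -0.95; 0 0.9 0.33 -0.6 0 0 -0.95; 0 0.9 0.33 -0.6 0 0 -0.95'; python3 p.py 0.52 -0.22 0.34 -14
```

```text
t: 10.9
eef_pos: [0.5408, -0.2162, 0.331]
ee_rot: [-3.141, -0.001, -0.554]
force: [-0.4, 0.6, -0.5]
width: 0.0879
t 10.9 pos [ 0.5408 -0.2162  0.331 ] rpy [-1.7994e+02 -8.0000e-02 -3.1770e+01] w 0.0879
ROW -0.0522 0.0473 -0.0303 -0.0008 -0.0015 -0.2961  dist 23 mm 18 deg
```

```bash
python3 -m inch '0 -0.05 0.045 -0.03 0 0 -0.296;0 -0.05 0.045 -0.03 0 0 -0.296;0 -0.05 0.045 -0.03 0 0 -0.296;0 -0.05 0.045 -0.03 0 0 -0.296';python3 - <<'E'
from meas import *
f=grab('wrist'); save(f,'w8.png'); pickle.dump(f,open('w8.pkl','wb'))
for n in ['side','scene']:
    g=grab(n); save(g,n+'8.png'); pickle.dump(g,open(n+'8.pkl','wb'))
E
```

```text
t: 11.3
eef_pos: [0.5215, -0.2177, 0.3384]
ee_rot: [-3.141, 0.001, -0.244]
force: [0.8, -0.4, -0.3]
width: 0.0879
```

View pics/w8.png

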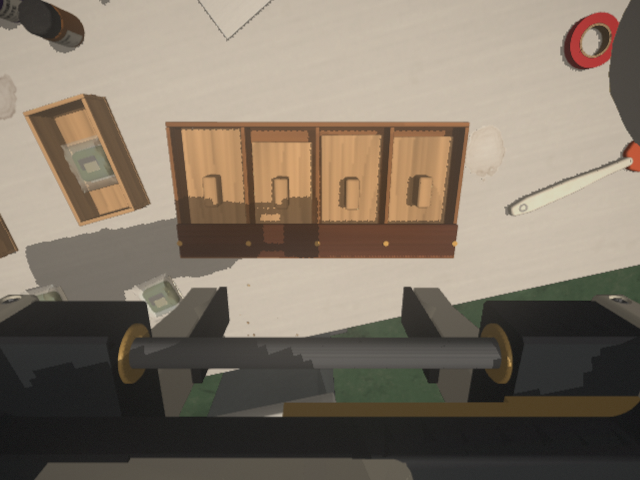

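View pics/side8.png

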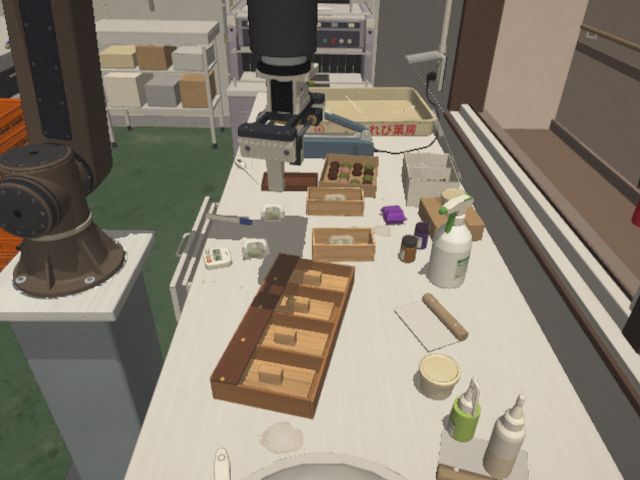

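```bash
cat > lids.py <<'E'
from meas import *
def run(f,c,yaw):
    W=cloud(f); a=np.radians(yaw); ex=np.array([np.cos(a),np.sin(a)]); ey=np.array([-np.sin(a),np.cos(a)])
    d=W[...,:2]-np.array(c); X=d@ex*1000; Y=d@ey*1000; Z=W[...,2]*1000
    m=np.isfinite(Z)&(Z>42)&(Z<58)&(abs(X)<110)&(abs(Y)<210)
    print('bin XY range',np.percentile(X[m],[.3,99.7]).round(1),np.percentile(Y[m],[.3,99.7]).round(1),rect(W[m]))
    r=(X<-45)&m&(Z>49); print('rail far edge', [np.percentile(X[m&(Z>49)&(abs(Y-y)<30)&(X<-20)],99).round(1) for y in (138,46,-46,-138)])
    for y in (138,46,-46,-138):
        s=np.isfinite(Z)&(abs(Y-y)<40)&(X>-45)&(X<84)
        b=s&(Z>40)&(Z<56)&(abs(X)<35)&(abs(Y-y)<25); 
        # plate far edge: plate pts vs X
        p=s&(abs(Y-y)<32)&(Z>13)&(Z<24)&(X>25)
        fl=s&(abs(Y-y)<32)&(Z<11)&(X>25)
        print(y,'bar X',np.percentile(X[b],[1,50,99]).round(1),'Y',np.percentile(Y[b],[1,50,99]).round(1),'z',np.median(Z[b]).round(1),'plate far',np.percentile(X[p],[50,98,99.5]).round(1),'z',np.median(Z[p]).round(1),'floor X',np.percentile(X[fl],[1,50]).round(1) if fl.any() else None, fl.sum(), 'rect',rect(W[b]))
E
python3 - <<'E'
from lids import *
f=pickle.load(open('w8.pkl','rb')); run(f,(.5245,-.2215),-14.1)
E
python3 - <<'E'
import cv2
im=cv2.imread('pics/w8.png')[100:270,150:490]; cv2.imwrite('pics/w8c.png',cv2.resize(im,None,fx=2.3,fy=2.3,interpolation=cv2.INTER_CUBIC))
E
```

```text
bin XY range [-87.6  87.7] [-187.1  184.2] (array([ 524. , -222.9]), array([373.4, 175.8]), 76.0, 15362)
rail far edge [np.float64(-40.2), np.float64(-40.2), np.float64(-40.2), np.float64(-40.1)]
138 bar X [-17.9   2.   21. ] Y [128.1 135.9 145.8] z 48.0 plate far [52.8 79.3 79.3] z 18.5 floor X [80.5 80.6] 48 rect (array([559.4, -88.7]), array([18.6, 39.2]), 75.0, 460)
46 bar X [-20.8  -0.3  19.1] Y [36.8 45.3 54.3] z 48.2 plate far [44.  62.6 63. ] z 18.5 floor X [62.7 71.8] 684 rect (array([ 534.8, -177.1]), array([17.3, 40.6]), 74.6, 429)
-46 bar X [-20.3  -0.3  18.2] Y [-55.9 -46.8 -38.2] z 48.3 plate far [49.2 72.  72.1] z 18.6 floor X [71.8 77. ] 344 rect (array([ 511.8, -267. ]), array([18., 39.]), 76.7, 430)
-138 bar X [-17.7   2.4  21.2] Y [-149.4 -139.3 -131.7] z 48.2 plate far [48.  69.6 69.7] z 18.6 floor X [70.7 75.8] 425 rect (array([ 491.9, -358.3]), array([18.5, 39.3]), 76.4, 457)
```

View pics/w8c.png

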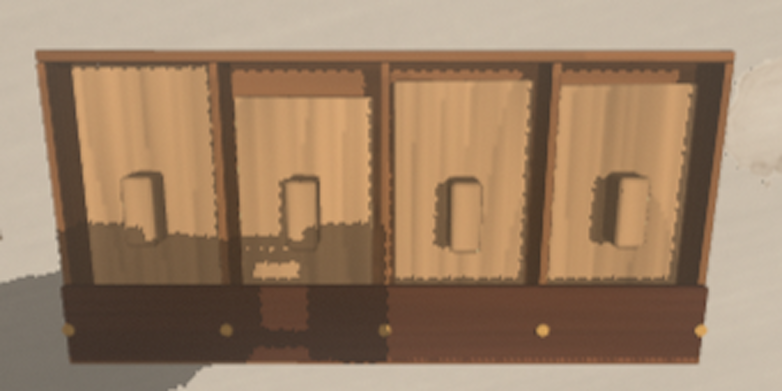

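The crop shows lids left to right: in bin y order +138, +46, −46, −138, the measured bar-to-far-edge distances are about 78, 64, 73 and 68 mm, so 158, 128, 148 and 138. The boxes measure 158 (A) and 148 (B). I need the 158 lid (leftmost) and the 148 lid (third).

```bash
python3 p.py 0.5594 -0.0888 0.10 -14.5; python3 p.py 0.5594 -0.0888 0.021 -14.5
```

```text
t 11.45 pos [ 0.5216 -0.2182  0.3386] rpy [ 1.800e+02  6.000e-02 -1.395e+01] w 0.0876
ROW 0.0193 -0.4490 0.7953 0.0001 0.0010 0.0092  dist 274 mm 1 deg
t 11.45 pos [ 0.5216 -0.2182  0.3386] rpy [ 1.800e+02  6.000e-02 -1.395e+01] w 0.0876
ROW 0.0196 -0.4490 1.0586 0.0001 0.0010 0.0092  dist 345 mm 1 deg
```

```bash
python3 -m inch '0.61 0.019 -0.449 0.795 0 0 0.009; 0.61 0.019 -0.449 0.795 0 0 0.009; 0.61 0.019 -0.449 0.795 0 0 0.009; 0.61 0.019 -0.449 0.795 0 0 0.009; 0.61 0.019 -0.449 0.795 0 0 0.009; 0.61 0.019 -0.449 0.795 0 0 0.009; 0.61 0.019 -0.449 0.795 0 0 0.009;0.61 0.019 -0.449 0.795 0 0 0.009' 40; python3 p.py 0.5594 -0.0888 0.021 -14.5
python3 - <<'E'
from meas import *
f=grab('wrist'); save(f,'w9.png'); pickle.dump(f,open('w9.pkl','wb'))
E
```

```text
t: 12.25
eef_pos: [0.5593, -0.0892, 0.1007]
ee_rot: [3.141, 0.001, -0.251]
force: [0.8, -0.1, 1.2]
width: 0.0353
t 12.25 pos [ 0.5593 -0.0892  0.1007] rpy [ 1.7996e+02  4.0000e-02 -1.4370e+01] w 0.0353
ROW 0.0002 -0.0015 0.2657 0.0007 0.0007 0.0022  dist 80 mm 0 deg
```

View pics/w9.png

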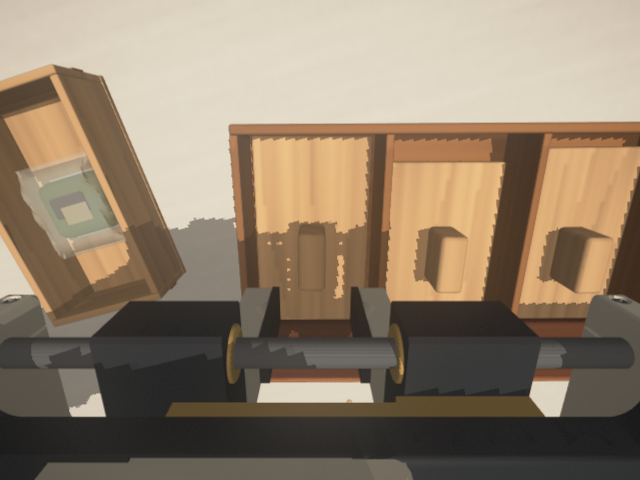

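The bar at px (312,258) is centred between the fingers. I lower onto it and grip.

```bash
python3 -m inch '0.61 0 0 0.1 0 0 0; 0.61 0 0 0.18 0 0 0; 0.61 0 0 0.24 0 0 0; 0.61 0 0 0.265 0 0 0; 0.61 0 0 0.265 0 0 0; 1 0 0 0.265 0 0 0; 1 0 0 0.265 0 0 0; 1 0 0 0.265 0 0 0; 1 0 0 0.265 0 0 0' 45; python3 p.py 0.5594 -0.0888 0.021 -14.5
```

```text
t: 13.2
eef_pos: [0.5601, -0.0892, 0.0225]
ee_rot: [-3.141, -0.002, -0.25]
force: [-0.8, 0.2, 7.1]
width: 0.0178
t 13.2 pos [ 0.5601 -0.0892  0.0225] rpy [-1.7996e+02 -1.3000e-01 -1.4340e+01] w 0.0178
ROW -0.0025 -0.0006 0.0051 -0.0006 -0.0021 0.0027  dist 2 mm 0 deg
```

```bash
python3 -m inch '1 -0.0045 0 -0.025 0 0.092 0; 1 -0.0113 0 -0.049 0 0.183 0; 1 -0.02 0 -0.072 0 0.275 0; 1 -0.0307 0 -0.095 0 0.367 0; 1 -0.0307 0 -0.095 0 0.367 0; 1 -0.0307 0 -0.095 0 0.367 0' 45; python3 - <<'E'
from meas import *
print(np.degrees(arm.get_state()['ee_rot']).round(2), arm.get_state()['moment'].round(2))
f=grab('side'); cv2.imwrite('pics/s10.png',cv2.resize(f['img'][180:420,180:400],None,fx=2.5,fy=2.5)[:,:,::-1])
f=grab('wrist'); save(f,'w10.png')
E
```

```text
t: 13.8
eef_pos: [0.5784, -0.1004, 0.071]
ee_rot: [3.129, -0.352, -0.245]
force: [-3.0, 9.8, -4.1]
width: 0.0185
[179.28 -20.17 -14.05] [3.85 2.44 0.97]
```

View pics/s10.png

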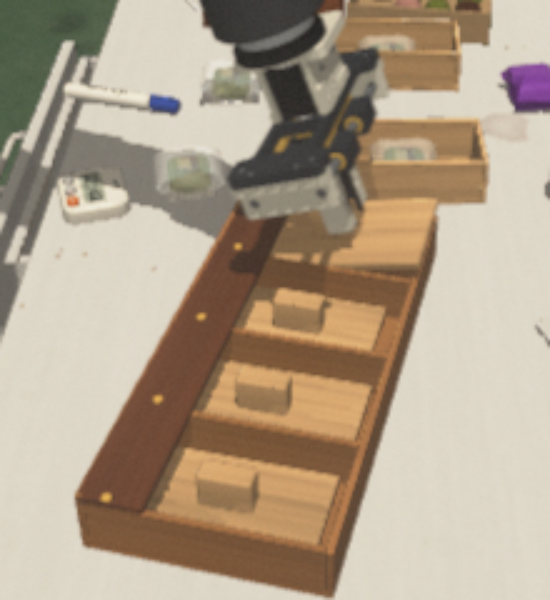

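View pics/w10.png

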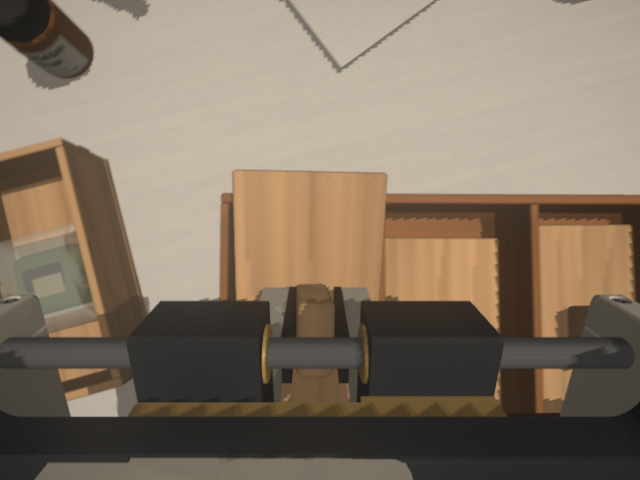

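```bash
python3 p.py 0.5511 -0.0870 0.050 -14.4 22; python3 - <<'E'
from h import *
s=arm.get_state(); print(s['q'].round(3),s['qd'].round(3),s['force'],s['moment'])
E
```

```text
t 13.9 pos [ 0.5834 -0.1027  0.0737] rpy [179.16 -20.51 -13.98] w 0.0185
ROW -0.1374 -0.0252 0.0326 0.0114 0.0248 0.0068  dist 43 mm 2 deg
[ 0.037  0.193 -0.983  1.128 -0.123  0.181] [ 0.038  0.005  0.028 -0.233  0.037  0.126] [-3.16521645 23.83882639 -1.1573375 ] [9.1437439  2.65103207 2.62423043]
```

```bash
python3 -m inch '1 0.02 -0.012 0 0 0 0; 1 0.04 -0.022 0 0 0 0' 45; python3 - <<'E'
from h import *
s=arm.get_state(); print(s['q'].round(3),s['qd'].round(3),s['force'].round(1),s['moment'].round(1),np.degrees(s['ee_rot']).round(1))
E
```

```text
t: 14.1
eef_pos: [0.5944, -0.1035, 0.0774]
ee_rot: [3.124, -0.356, -0.253]
force: [0.4, -0.1, -1.3]
width: 0.0183
[ 0.111  0.208 -0.927  0.926 -0.177  0.31 ] [ 0.299  0.07   0.294 -0.816 -0.241  0.543] [ 0.4 -0.1 -1.3] [ 0.2  1.2 -0. ] [179.  -20.4 -14.5]
```

```bash
python3 -m inch '1 0.03 -0.01 0 0 0 0; 1 0.06 -0.018 0 0 0 0; 1 0.07 -0.018 0 0 0 0;1 0.1 -0.018 -0.08 0 0 0; 1 0.14 -0.018 -0.187 0 0 0; 1 0.2 -0.018 -0.35 0 0 0; 1 0.2 -0.018 -0.35 0 0 0; 1 0.2 -0.018 -0.35 0 0 0' 45; python3 - <<'E'
from meas import *
s=arm.get_state(); print(s['q'].round(3),s['qd'].round(3),s['force'].round(1),s['moment'].round(1),np.degrees(s['ee_rot']).round(1))
f=grab('wrist'); save(f,'w11.png'); pickle.dump(f,open('w11.pkl','wb'))
E
```

```text
t: 14.9
eef_pos: [0.617, -0.1016, 0.1994]
ee_rot: [3.125, -0.361, -0.254]
force: [-0.1, -0.5, -1.7]
width: 0.0181
[ 0.25   0.1   -0.585  0.333 -0.601  0.815] [-0.005  0.036 -0.058 -0.004  0.013 -0.006] [-0.1 -0.5 -1.7] [0.3 1.4 0. ] [179.1 -20.7 -14.6]
```

View pics/w11.png

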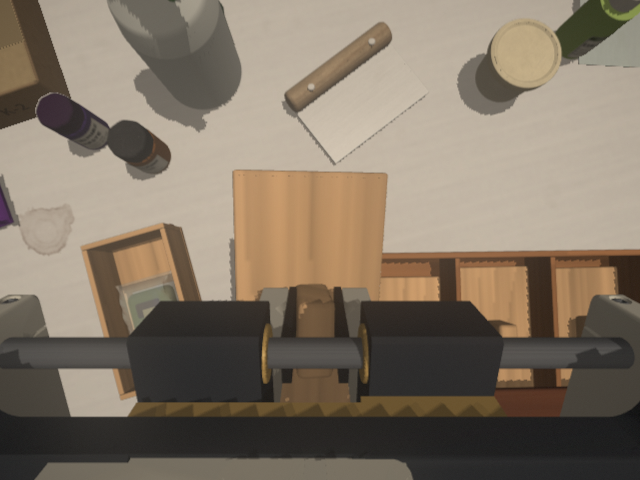

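```bash
cat > held.py <<'E'
from meas import *
def held(f,L):
    z=f['range_z']; v,u=np.mgrid[0:480,0:640]
    P=np.stack([(u-f['cx'])/f['fx']*z,-(v-f['cy'])/f['fy']*z,-z],-1)
    T=f['tool_from_camera']; W=(P@T[:3,:3].T+T[:3,3])*1000
    m=(z>0)&(abs(W[...,1])<60)&(W[...,0]>22)&(W[...,0]<120)&(abs(W[...,2]-3)<14); m[300:]=False
    Q=W[m]
    A=np.c_[Q[:,0],Q[:,1],np.ones(len(Q))]; c=np.linalg.lstsq(A,Q[:,2],rcond=None)[0]
    r=cv2.minAreaRect(Q[:,:2].astype(np.float32))
    far=np.percentile(Q[:,0],99.5); 
    print('n',len(Q),'far x',far.round(1),'bar off x',(far-L/2).round(1))
    for lo,hi in [(25,40),(40,55),(55,70)]:
        s=(Q[:,0]>lo)&(Q[:,0]<hi); print('  y edges',np.percentile(Q[s,1],[.5,99.5]).round(1))
    print('plane z at 0',c[2].round(1),'slopes deg',np.degrees(c[:2]).round(2),'rect',r)
E
python3 - <<'E'
from held import *
held(pickle.load(open('w11.pkl','rb')),158)
E
python3 p.py 0.622 0.2734 0.22 -1.5
```

```text
n 4281 far x 63.7 bar off x -15.3
  y edges [-39.7   1.5]
  y edges [-39.5  -7. ]
  y edges [-39.3 -13.4]
plane z at 0 14.7 slopes deg [4.44 6.25] rect ((43.08196258544922, -15.704608917236328), (42.60224151611328, 48.787811279296875), 0.6926317811012268)
t 14.95 pos [ 0.6158 -0.102   0.1974] rpy [178.99 -20.52 -14.57] w 0.0182
ROW -0.2497 -1.2129 -0.1951 0.0556 -0.3386 -0.2184  dist 376 mm 24 deg
```

```bash
sed -i 's/abs(W\[...,2\]-3)<14/abs(W[...,2]-3)<40/' held.py; python3 - <<'E'
from held import *
held(pickle.load(open('w11.pkl','rb')),158)
E
```

```text
n 12101 far x 63.9 bar off x -15.1
  y edges [-39.4  38.6]
  y edges [-39.1  38.9]
  y edges [-38.7  39.1]
plane z at 0 14.9 slopes deg [5.19 7.48] rect ((42.309974670410156, -0.3028907775878906), (42.62582015991211, 79.488525390625), 1.5926170349121094)
```

```bash
python3 - <<'E'
from held import *
f=pickle.load(open('w11.pkl','rb'))
z=f['range_z']
for v in (176,200,230,260,285): print(v,[round(float(z[v,u])*1000,1) for u in (240,260,280,300,320,340,360,378)])
v,u=285,248
E
python3 - <<'E'
import cv2
im=cv2.imread('pics/w11.png')[150:420,200:420]; cv2.imwrite('pics/w11c.png',cv2.resize(im,None,fx=2.2,fy=2.2,interpolation=cv2.INTER_CUBIC))
E
```

```text
176 [172.6, 173.9, 175.1, 176.8, 177.2, 179.8, 181.2, 181.0]
200 [177.1, 176.0, 177.8, 178.8, 180.0, 181.9, 183.3, 185.0]
230 [178.3, 179.5, 181.7, 182.1, 184.7, 184.0, 186.8, 187.7]
260 [181.6, 183.7, 184.7, 185.3, 187.9, 189.3, 191.5, 191.7]
285 [186.2, 186.7, 187.7, 184.7, 185.5, 193.6, 194.3, 196.1]
```

View pics/w11c.png

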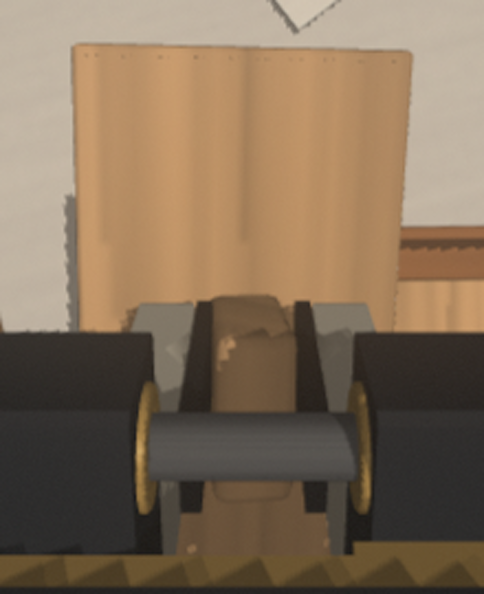

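```bash
cat >> h.py <<'E'
def planR(pos,R1,s=None):
    s=s or arm.get_state(); R0=Ro.from_euler('xyz',s['ee_rot'])
    d=R0.inv().apply(np.array(pos)-s['eef_pos']); r=(R0.inv()*R1).as_rotvec(degrees=True)
    print('pos',np.round(s['eef_pos'],4),'rpy',np.round(np.degrees(s['ee_rot']),2))
    print('ROW', ' '.join('%.4f'%x for x in list(d/.3)+list(r/60)), ' dist %.0f mm %.0f deg'%(1000*np.linalg.norm(d),np.linalg.norm(r)))
def Rlevel(n,yaw):
    "tool rot with tool-vector n pointing down and tool x at heading yaw"
    n=np.array(n)/np.linalg.norm(n); ex=np.array([1,0,0])-n[0]*n; ex/=np.linalg.norm(ex); ey=np.cross(n,ex)
    A=np.stack([ex,ey,n],1) # tool vectors
    B=(Ro.from_euler('z',yaw,degrees=True)*Ro.from_euler('x',180,degrees=True)).as_matrix()
    return Ro.from_matrix(B@A.T)
E
python3 - <<'E'
from h import *
R=Rlevel([-.09,-.13,1],0); print(R.as_euler('xyz',degrees=True))
planR([.605,.165,.19],R); planR([.605,.165,.05],R)
E
```

```text
[172.59308787  -5.10007862   0.        ]
pos [ 0.6158 -0.102   0.1974] rpy [178.99 -20.52 -14.57]
ROW -0.2510 -0.8509 -0.0824 -0.0514 -0.2374 -0.2556  dist 267 mm 21 deg
pos [ 0.6158 -0.102   0.1974] rpy [178.99 -20.52 -14.57]
ROW -0.4146 -0.8586 0.3546 -0.0514 -0.2374 -0.2556  dist 305 mm 21 deg
```

```bash
python3 -m inch '1 -0.02 -0.08 -0.05 0 -0.05 -0.05; 1 -0.08 -0.25 -0.06 0 -0.1 -0.1; 1 -0.12 -0.4 -0.07 -0.02 -0.14 -0.15; 1 -0.17 -0.55 -0.08 -0.03 -0.19 -0.2; 1 -0.21 -0.7 -0.082 -0.04 -0.237 -0.25;  1 -0.25 -0.8 -0.082 -0.051 -0.237 -0.256; 1 -0.25 -0.85 -0.082 -0.051 -0.237 -0.256; 1 -0.25 -0.85 -0.082 -0.051 -0.237 -0.256;1 -0.25 -0.85 -0.082 -0.051 -0.237 -0.256' 45; python3 - <<'E'
from held import *
s=arm.get_state(); print(s['q'].round(3))
f=grab('wrist'); save(f,'w12.png'); pickle.dump(f,open('w12.pkl','wb')); held(f,158)
planR([.605,.165,.034],Rlevel([-.09,-.13,1],0))
E
```

```text
t: 15.85
eef_pos: [0.6049, 0.1639, 0.1885]
ee_rot: [3.011, -0.087, 0.001]
force: [0.1, -0.7, -0.2]
width: 0.0183
[ 0.67   0.284 -0.27   0.182 -1.038  0.801]
n 11960 far x 63.3 bar off x -15.7
  y edges [-39.5  38.5]
  y edges [-39.2  38.9]
  y edges [-39.1  38.8]
plane z at 0 15.2 slopes deg [5.08 7.51] rect ((42.18208694458008, -0.2900581359863281), (41.967201232910156, 79.43323516845703), 1.4035667181015015)
pos [0.605  0.1635 0.189 ] rpy [ 1.7254e+02 -5.0100e+00  1.0000e-02]
ROW -0.0451 -0.0718 0.5096 0.0009 0.0015 0.0004  dist 155 mm 0 deg
```

View pics/w12.png

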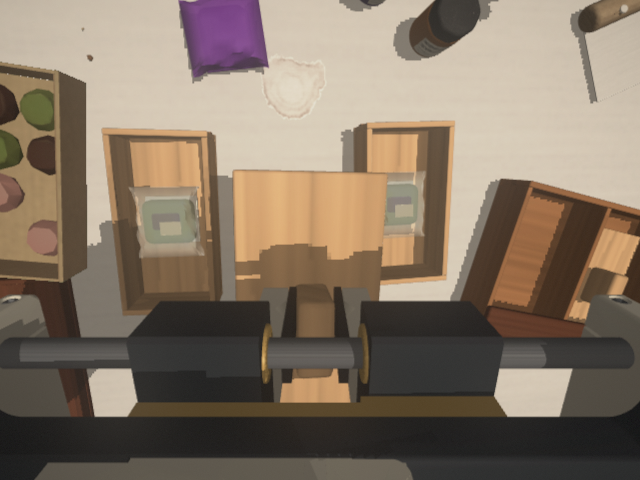

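```bash
python3 -m inch '1 -0.01 -0.015 0.1 0 0 0; 1 -0.02 -0.034 0.24 0 0 0; 1 -0.032 -0.05 0.36 0 0 0; 1 -0.04 -0.063 0.45 0 0 0; 1 -0.0435 -0.069 0.49 0 0 0; 1 -0.0435 -0.069 0.49 0 0 0' 45; python3 - <<'E'
from held import *
s=arm.get_state(); print(s['eef_pos'].round(4),s['force'].round(1))
g=grab('scene'); cv2.imwrite('pics/sc13.png',cv2.resize(g['img'][150:350,180:420],None,fx=2.5,fy=2.5)[:,:,::-1])
E
```

```text
t: 16.5
eef_pos: [0.6048, 0.1648, 0.0395]
ee_rot: [3.011, -0.086, 0.0]
force: [-0.4, -0.6, 0.2]
width: 0.0184
[0.6048 0.1648 0.0395] [-0.4 -0.6  0.2]
```

View pics/sc13.png

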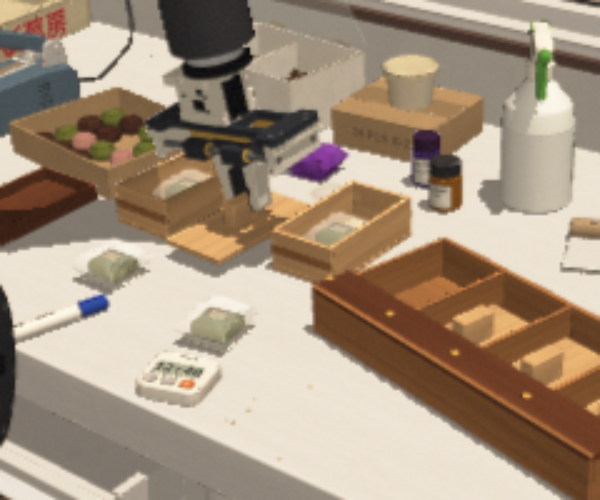

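```bash
python3 -m inch '1 -0.001 -0.0015 0.011 0 0 0; 1 -0.002 -0.003 0.022 0 0 0; 1 -0.003 -0.0046 0.033 0 0 0; 1 -0.003 -0.0046 0.033 0 0 0' 45
```

```text
t: 16.95
eef_pos: [0.6055, 0.1667, 0.0308]
ee_rot: [3.013, -0.089, 0.001]
force: [-0.3, -0.1, -1.5]
width: 0.0182
```

```bash
python3 -m inch '1 -0.0006 -0.0009 0.0066 0 0 0; 1 -0.0012 -0.002 0.0133 0 0 0; 1 -0.0018 -0.003 0.02 0 0 0; 1 -0.0018 -0.003 0.02 0 0 0' 45
```

```text
t: 17.35
eef_pos: [0.6059, 0.1669, 0.0282]
ee_rot: [3.012, -0.091, 0.002]
force: [-13.5, -0.5, 29.7]
width: 0.0179
```

```bash
python3 -m inch '0.6 0 0 0 0 0 0; 0.6 0 0 0 0 0 0; 0.6 0 0 0 0 0 0; 0.6 0.01 0.018 -0.12 0 0 0; 0.6 0.025 0.04 -0.3 0 0 0;0.6 0.025 0.04 -0.3 0 0 0' 45; python3 p.py .59 .165 .14 0
python3 - <<'E'
from meas import *
f=grab('wrist'); save(f,'w14.png'); pickle.dump(f,open('w14.pkl','wb'))
E
```

```text
t: 17.95
eef_pos: [0.6083, 0.1685, 0.1216]
ee_rot: [3.017, -0.096, 0.002]
force: [0.3, 0.8, 0.7]
width: 0.0351
t 17.95 pos [0.6083 0.1685 0.1216] rpy [ 1.7285e+02 -5.5200e+00  1.3000e-01] w 0.0351
ROW -0.0547 0.0197 -0.0649 0.1189 -0.0920 -0.0035  dist 26 mm 9 deg
```

View pics/w14.png

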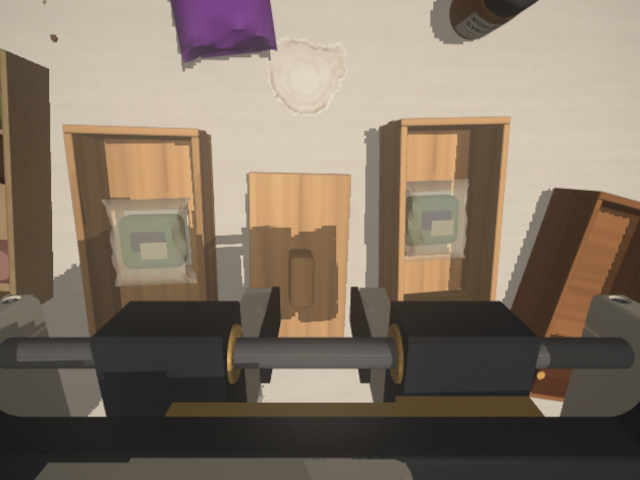

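The lid lies flat between the boxes (bar at px (302,280)). I back up with the tool vertical to measure and regrip.

```bash
python3 -m inch '0.6 -0.055 0.02 -0.2 0.119 -0.092 0; 0.6 -0.05 0.03 -0.33 0.119 -0.092 0; 0.6 -0.05 0.03 -0.33 0.119 -0.092 0; 0.6 -0.05 0.03 -0.33 0.119 -0.092 0'
python3 - <<'E'
from meas import *
f=grab('wrist'); save(f,'w15.png'); pickle.dump(f,open('w15.pkl','wb'))
for o in comps(f,(.041,.056),xr=(.5,.75),yr=(-.02,.34),vmax=290): print('rim',*o)
for o in comps(f,(.036,.05),xr=(.5,.75),yr=(.13,.2),vmax=300,minpx=60): print('bar',*o)
for o in comps(f,(.008,.020),xr=(.5,.75),yr=(.1,.22),vmax=300,minpx=60): print('plate',*o)
E
python3 p.py .59 .165 .016 0
```

```text
t: 18.4
eef_pos: [0.5817, 0.1702, 0.214]
ee_rot: [3.139, 0.006, -0.006]
force: [-0.4, 0.8, -0.8]
width: 0.0348
rim [439. 154.] [632.9  57. ] [148.2  80.9] 1.3 3642 0.0495
rim [197. 169.] [621.1 273.2] [ 80.7 158.4] 88.5 3638 0.0494
rim [316. 208.] [591.  166.6] [17.5 39.6] 89.2 714 0.0445
bar [316. 208.] [590.9 166.6] [17.6 40.3] 89.3 755 0.0445
plate [316. 195.] [590.9 166.3] [ 79.9 157.9] 87.7 10658 0.0147
t 18.45 pos [0.5809 0.17   0.2124] rpy [179.75   0.48  -0.33] w 0.0351
ROW 0.0360 0.0135 0.6545 0.0042 0.0080 -0.0055  dist 197 mm 1 deg
```

View pics/w15.png

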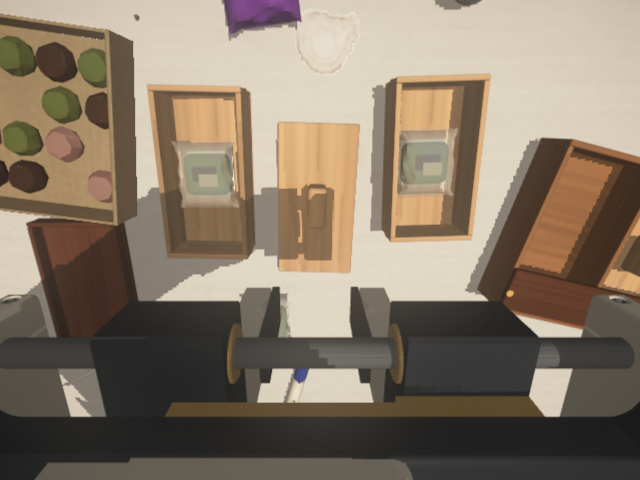

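```bash
python3 -m inch '0.61 0.034 0.012 0.15 0.004 0.008 0.02; 0.61 0.034 0.012 0.3 0.004 0.008 0.02; 0.61 0.034 0.012 0.45 0.004 0.008 0.02; 0.61 0.034 0.012 0.55 0.004 0.008 0.02; 0.61 0.034 0.012 0.6 0.004 0.008 0.02; 0.61 0.034 0.012 0.6 0.004 0.008 0.02' 45; python3 p.py .5909 .1665 .016 -1.5
```

```text
t: 19.05
eef_pos: [0.5869, 0.1642, 0.0283]
ee_rot: [3.137, 0.007, -0.026]
force: [-1.4, -0.4, -0.1]
width: 0.034
t 19.05 pos [0.5869 0.1642 0.0283] rpy [179.71   0.39  -1.51] w 0.034
ROW 0.0135 -0.0084 0.0409 0.0048 0.0064 -0.0001  dist 13 mm 0 deg
```

```bash
python3 -m inch '0.61 0.0135 -0.008 0.02 0.004 0.006 0; 0.61 0.0135 -0.008 0.038 0.004 0.006 0; 0.61 0.0135 -0.008 0.038 0.004 0.006 0; 1 0.0135 -0.008 0.038 0.004 0.006 0; 1 0.0135 -0.008 0.038 0.004 0.006 0; 1 0.0135 -0.008 0.038 0.004 0.006 0; 1 0.0135 -0.008 0.038 0.004 0.006 0' 45; python3 p.py .5909 .1665 .016 -1.5
```

```text
t: 19.75
eef_pos: [0.5944, 0.1683, 0.0225]
ee_rot: [-3.137, -0.008, -0.026]
force: [-1.3, 0.2, 3.5]
width: 0.0175
t 19.75 pos [0.5944 0.1683 0.0225] rpy [-179.73   -0.45   -1.49] w 0.0175
ROW -0.0117 0.0064 0.0217 -0.0044 -0.0076 0.0002  dist 8 mm 1 deg
```

```bash
python3 -m inch '1 0 0 -0.1 0 0 0; 1 0 0 -0.25 0 0 0; 1 0 0 -0.4 0 0 0; 1 0 0 -0.5 0 0 0; 1 0 0 -0.5 0 0 0;1 0 0 -0.5 0 0 0' 45; 
python3 - <<'E'
from held import *
f=grab('wrist'); save(f,'w16.png'); pickle.dump(f,open('w16.pkl','wb')); held(f,158)
for o in comps(f,(.041,.056),xr=(.5,.75),yr=(.22,.34),vmax=290): print('rim',*o)
E
```

```text
t: 20.35
eef_pos: [0.593, 0.1677, 0.1726]
ee_rot: [-3.136, -0.008, -0.026]
force: [-0.4, 0.7, -0.9]
width: 0.018
n 17702 far x 75.6 bar off x -3.4
  y edges [-37.4  41.2]
  y edges [-37.3  41.2]
  y edges [-37.3  41.3]
plane z at 0 9.0 slopes deg [ 0.68 -0.14] rect ((48.880950927734375, 1.9022903442382812), (53.76615905761719, 80.27696990966797), 0.025273725390434265)
rim [179. 190.] [621.9 273.3] [ 80.8 156.2] 88.4 4295 0.0494
```

View pics/w16.png

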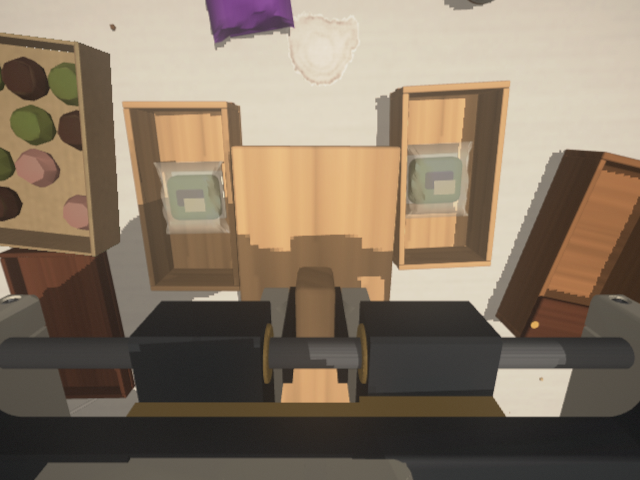

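```bash
python3 p.py .6247 .2751 .13 -1.5
```

```text
t 20.4 pos [0.5925 0.1674 0.1713] rpy [-179.75   -0.36   -1.51] w 0.0176
ROW 0.0971 -0.3611 0.1400 -0.0041 -0.0061 -0.0002  dist 120 mm 0 deg
```

```bash
python3 -m inch '1 0.03 -0.1 0.02 -0.004 -0.006 0; 1 0.06 -0.22 0.05 -0.004 -0.006 0; 1 0.09 -0.32 0.1 -0.004 -0.006 0; 1 0.097 -0.361 0.14 -0.004 -0.006 0; 1 0.097 -0.361 0.14 -0.004 -0.006 0; 1 0.097 -0.361 0.14 -0.004 -0.006 0' 45;  python3 p.py .6247 .2751 .13 -1.5
python3 - <<'E'
from held import *
f=grab('wrist'); save(f,'w17.png'); pickle.dump(f,open('w17.pkl','wb')); held(f,158)
W=cloud(f); s=f['state']
m=(W[...,2]>.042)&(W[...,2]<.054)&(W[...,0]>.5)&(W[...,0]<.75)&(W[...,1]>.2)&(W[...,1]<.33); m[300:]=0
Q=W[m]*1000; print(len(Q)); 
if len(Q): print('far rim x',np.percentile(Q[:,0],[50,99.5]).round(1),'y range of far',np.percentile(Q[Q[:,0]>690][:,1],[.5,99.5]).round(1))
E
```

```text
t: 21.0
eef_pos: [0.6244, 0.2745, 0.1288]
ee_rot: [3.139, 0.002, -0.026]
force: [0.0, -0.6, 0.1]
width: 0.0178
t 21.0 pos [0.6244 0.2745 0.1288] rpy [ 1.7988e+02  1.0000e-01 -1.4800e+00] w 0.0178
ROW 0.0009 -0.0021 -0.0039 0.0021 0.0016 0.0003  dist 1 mm 0 deg
n 17711 far x 75.6 bar off x -3.4
  y edges [-37.5  41.1]
  y edges [-37.4  41.3]
  y edges [-37.3  41.3]
plane z at 0 9.0 slopes deg [ 0.66 -0.17] rect ((48.79071044921875, 1.8917083740234375), (53.84256362915039, 80.3889389038086), 0.2205718457698822)
618
far rim x [698.8 701.4] y range of far [231.6 310.5]
```

View pics/w17.png

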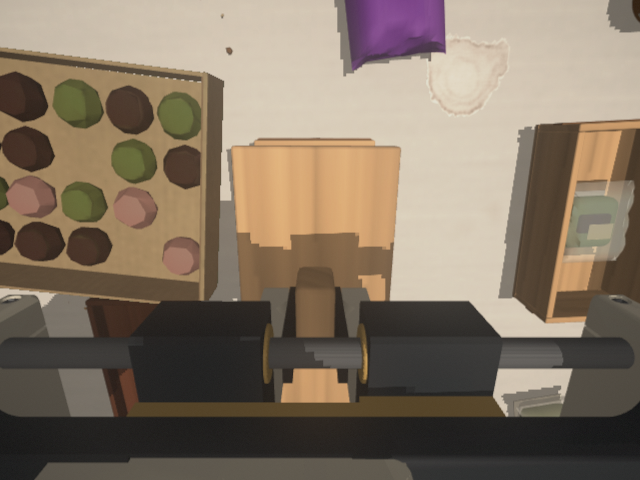

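```bash
python3 -m inch '1 0.001 -0.002 0.07 0.002 0.001 0; 1 0.001 -0.002 0.14 0.002 0.001 0; 1 0.001 -0.002 0.18 0.002 0.001 0; 1 0.001 -0.002 0.195 0.002 0.001 0; 1 0.001 -0.002 0.203 0.002 0.001 0; 1 0.001 -0.002 0.21 0.002 0.001 0; 1 0.001 -0.002 0.21 0.002 0.001 0' 45
```

```text
t: 21.75
eef_pos: [0.626, 0.276, 0.0682]
ee_rot: [-3.139, -0.003, -0.026]
force: [-0.1, -0.7, -1.1]
width: 0.0179
```

```bash
python3 -m inch '1 -0.0045 0.003 0.004 0 0 0; 1 -0.0045 0.003 0.01 0 0 0; 1 -0.0045 0.003 0.014 0 0 0; 1 -0.0045 0.003 0.014 0 0 0' 45
```

```text
t: 22.15
eef_pos: [0.6244, 0.2751, 0.0655]
ee_rot: [-3.139, -0.003, -0.025]
force: [-5.0, -2.7, 12.8]
width: 0.0177
```

Contact at z 0.0655, which is the seated height. I release, rise and look.

```bash
python3 -m inch '0.6 0 0 0 0 0 0; 0.6 0 0 0 0 0 0; 0.6 0 0 0 0 0 0; 0.6 0 0 -0.1 0 0 0; 0.6 0 0 -0.25 0 0 0; 0.6 -0.1 0.1 -0.4 0 0 0; 0.6 -0.2 0.2 -0.5 0 0 0; 0.6 -0.2 0.2 -0.5 0 0 0; 0.6 -0.2 0.2 -0.5 0 0 0' 45
python3 - <<'E'
from meas import *
f=grab('wrist'); save(f,'w18.png'); pickle.dump(f,open('w18.pkl','wb'))
for o in comps(f,(.041,.062),xr=(.5,.75),yr=(.2,.34),vmax=290): print('lid+',*o)
for o in comps(f,(.041,.0515),xr=(.5,.75),yr=(.2,.34),vmax=290,minpx=10): print('rim',*o)
for o in comps(f,(.076,.09),xr=(.5,.75),yr=(.2,.34),vmax=290): print('bar',*o)
E
```

```text
t: 23.05
eef_pos: [0.5624, 0.2158, 0.2157]
ee_rot: [-3.137, -0.005, -0.026]
force: [0.3, 1.6, -0.2]
width: 0.035
lid+ [248. 151.] [621.1 273.2] [ 80.9 157.6] 88.0 15112 0.0577
rim [160.  18.] [737.  338.7] [13.2  2.5] 0.4 39 0.0438
rim [291.  70.] [694.1 231.5] [7.5 0.4] 0.4 10 0.0511
rim [292. 110.] [662.4 232.2] [ 0.3 37.6] 87.9 46 0.0489
rim [293. 188.] [592.2 234.3] [ 0.6 99.4] 88.5 112 0.0511
bar [241. 163.] [621.  273.4] [18.3 40. ] 87.9 1160 0.0875
```

View pics/w18.png

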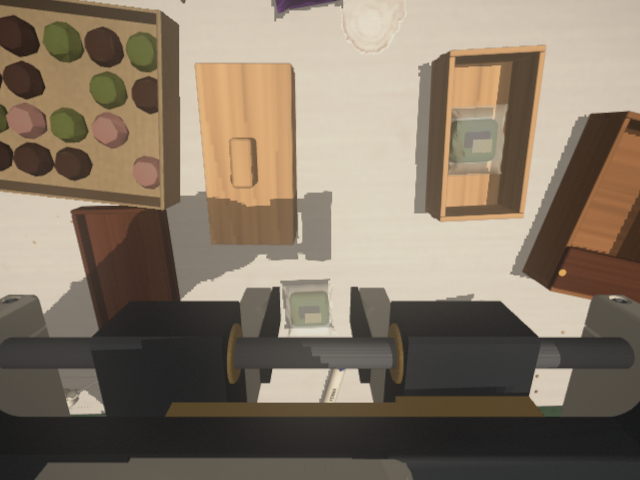

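Lid 158 sits flush: its plate centre measures (621.1, 273.2), equal to the box, and it is flat. Next is lid 148. I'll use a gentler 13° tilt plus some lift, which geometry allows, because 22° drove the wrist near its singularity.

```bash
python3 p.py .5118 -.2670 .20 -14
```

```text
t 23.1 pos [0.5625 0.2162 0.214 ] rpy [-179.79   -0.2    -1.51] w 0.035
ROW -0.1269 1.6148 0.0404 -0.0038 -0.0029 0.2082  dist 486 mm 12 deg
```

```bash
python3 -m inch '0.61 -0.05 0.5 0 0 0 0.1; 0.61 -0.08 0.9 0 0 0 0.14; 0.61 -0.08 0.95 0 0 0 0.14;0.61 -0.08 0.95 0 0 0 0.14; 0.61 -0.08 0.95 0 0 0 0.14; 0.61 -0.08 0.95 0 0 0 0.14; 0.61 -0.08 0.95 0 0 0 0.14' 60;python3 p.py .5118 -.2670 .13 -14
```

```text
t: 23.8
eef_pos: [0.5305, -0.0713, 0.2106]
ee_rot: [-3.141, 0.001, -0.176]
force: [-0.2, 0.3, 0.5]
width: 0.0344
t 23.8 pos [ 0.5305 -0.0713  0.2106] rpy [-1.7994e+02  8.0000e-02 -1.0110e+01] w 0.0344
ROW 0.0536 0.6535 0.2680 -0.0009 0.0014 0.0648  dist 213 mm 4 deg
```

```bash
python3 -m inch '0.61 0.03 0.3 0 0 0 0.04; 0.61 0.054 0.654 0.15 0 0 0.065; 0.61 0.054 0.654 0.268 0 0 0.065; 0.61 0.054 0.654 0.268 0 0 0.065; 0.61 0.054 0.654 0.268 0 0 0.065; 0.61 0.054 0.654 0.268 0 0 0.065; 0.61 0.054 0.654 0.268 0 0 0.065' 60
python3 - <<'E'
from lids import *
f=grab('wrist'); save(f,'w19.png'); pickle.dump(f,open('w19.pkl','wb'))
for o in comps(f,(.036,.056),xr=(.45,.56),yr=(-.31,-.23),vmax=300,minpx=100): print('bar?',*o)
run(f,(.5245,-.2215),-14.1)
E
python3 p.py .5118 -.2670 .021 -14
```

```text
t: 24.5
eef_pos: [0.5139, -0.2637, 0.1306]
ee_rot: [-3.139, 0.0, -0.241]
force: [0.6, 0.0, 0.7]
width: 0.0341
bar? [256. 208.] [ 551.1 -230.9] [ 4.  18.3] 80.6 140 0.0473
bar? [318. 248.] [ 511.9 -267.2] [17.5 39.8] 76.0 1292 0.0494
bar? [377. 270.] [ 485.8 -307.9] [ 5.1 34.5] 76.4 280 0.0475
bar? [314. 298.] [ 474.7 -255.5] [51.6  1.5] 76.5 136 0.0495
bin XY range [-71.6  88. ] [-187.4  183.7] (array([ 532. , -224.5]), array([375.8, 160.9]), 76.2, 21843)
rail far edge [np.float64(-39.8), np.float64(-39.4), np.float64(-39.7), np.float64(-39.1)]
t 24.55 pos [ 0.5143 -0.2633  0.1315] rpy [-1.7987e+02 -7.0000e-02 -1.3760e+01] w 0.034
ROW -0.0056 0.0150 0.3682 -0.0022 -0.0011 0.0041  dist 111 mm 0 degTraceback (most recent call last):
  File "<stdin>", line 4, in <module>
  File "lids.py", line 14, in run
    print(y,'bar X',np.percentile(X[b],[1,50,99]).round(1),'Y',np.percentile(Y[b],[1,50,99]).round(1),'z',np.median(Z[b]).round(1),'plate far',np.percentile(X[p],[50,98,99.5]).round(1),'z',np.median(Z[p]).round(1),'floor X',np.percentile(X[fl],[1,50]).round(1) if fl.any() else None, fl.sum(), 'rect',rect(W[b]))
                    ~~~~~~~~~~~~~^^^^^^^^^^^^^^^^
    return _quantile_unchecked(
        a, q, axis, out, overwrite_input, method, keepdims, weights)
    return _ureduce(a,
                    func=_quantile_ureduce_func,
    ...<5 lines>...
                    overwrite_input=overwrite_input,
                    method=method)
    r = func(a, **kwargs)
    result = _quantile(arr,
                       quantiles=q,
    ...<2 lines>...
                       out=out,
                       weights=wgt)
    slices_having_nans = np.isnan(arr[-1, ...])
                                  ~~~^^^^^^^^^
IndexError: index -1 is out of bounds for axis 0 with size 0
```

View pics/w19.png

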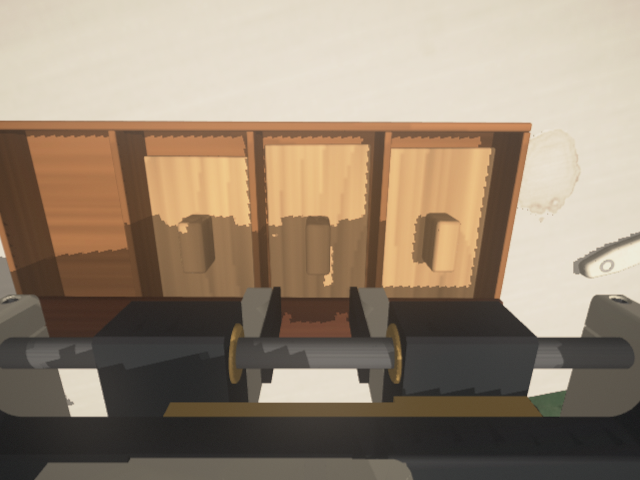

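```bash
python3 -m inch '0.61 -0.006 0.014 0.1 0 0 0; 0.61 -0.006 0.014 0.22 0 0 0; 0.61 -0.006 0.014 0.32 0 0 0; 0.61 -0.006 0.014 0.365 0 0 0; 0.61 -0.006 0.014 0.368 0 0 0; 0.61 -0.006 0.014 0.368 0 0 0; 1 -0.006 0.014 0.368 0 0 0; 1 -0.006 0.014 0.368 0 0 0; 1 -0.006 0.014 0.368 0 0 0; 1 -0.006 0.014 0.368 0 0 0' 60; python3 - <<'E'
from h import *
s=arm.get_state(); print(s['q'].round(3),s['force'].round(1),s['moment'].round(1),np.degrees(s['ee_rot']).round(1))
E
```

```text
t: 25.55
eef_pos: [0.5118, -0.2675, 0.0225]
ee_rot: [-3.139, -0.004, -0.24]
force: [-0.3, 1.9, 8.1]
width: 0.0174
[-0.145  0.41  -0.445 -0.003 -0.712  1.477] [-0.3  1.9  8.1] [ 0.8  0.2 -0. ] [-179.9   -0.2  -13.8]
```

```bash
python3 -m inch '1 -0.003 0 -0.024 0 0.054 0; 1 -0.006 0 -0.048 0 0.108 0; 1 -0.009 0 -0.072 0 0.163 0; 1 -0.012 0 -0.096 0 0.217 0; 1 -0.012 0 -0.096 0 0.217 0' 60; python3 - <<'E'
from held import *
s=arm.get_state(); print(s['q'].round(3),s['qd'].round(2),s['force'].round(1),s['moment'].round(1),np.degrees(s['ee_rot']).round(1))
f=grab('wrist'); save(f,'w20.png'); held(f,148)
E
```

```text
t: 26.05
eef_pos: [0.5056, -0.2663, 0.0507]
ee_rot: [-3.139, -0.23, -0.242]
force: [0.2, -0.2, -0.9]
width: 0.0176
[-0.127  0.266 -0.648  0.056 -0.429  1.407] [-0.    0.04  0.07 -0.01 -0.07  0.03] [ 0.2 -0.2 -0.9] [0.1 0.9 0. ] [-179.8  -13.2  -13.9]
n 26280 far x 91.4 bar off x 17.4
  y edges [-59.3  59.3]
  y edges [-48.6  56.8]
  y edges [-48.   47.5]
plane z at 0 -5.6 slopes deg [16.99 -1.  ] rect ((56.96794891357422, 0.000492095947265625), (69.92124938964844, 119.99346160888672), 0.005291125271469355)
```

View pics/w20.png

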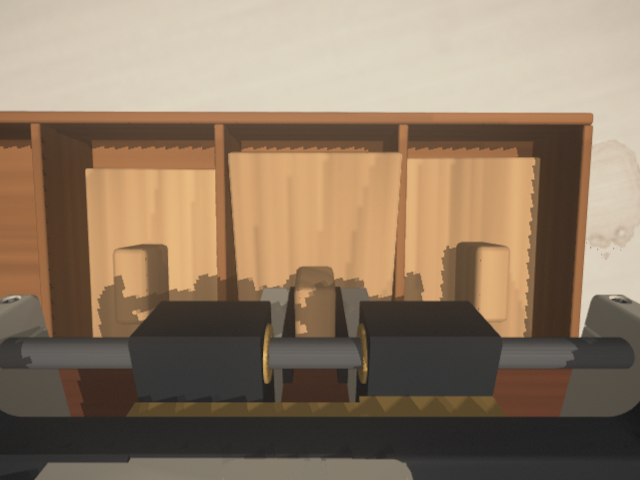

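```bash
python3 -m inch '1 0.04 0 0 0 0 0; 1 0.08 0 0 0 0 0; 1 0.12 0 0 0 0 0; 1 0.16 0 0 0 0 0; 1 0.185 0 0 0 0 0; 1 0.185 0 0 0 0 0; 1 0.2 0 -0.07 0 0 0; 1 0.225 0 -0.18 0 0 0; 1 0.27 0 -0.35 0 0 0; 1 0.27 0 -0.35 0 0 0; 1 0.27 0 -0.35 0 0 0' 60; python3 - <<'E'
from held import *
s=arm.get_state(); print(s['q'].round(3),s['force'].round(1),s['moment'].round(1),np.degrees(s['ee_rot']).round(1))
f=grab('wrist'); save(f,'w21.png'); held(f,148)
E
python3 p.py .625 0.057 .19 1.3
```

```text
t: 27.2
eef_pos: [0.5613, -0.28, 0.1724]
ee_rot: [-3.138, -0.232, -0.242]
force: [0.2, -0.4, -1.8]
width: 0.0176
[-0.139  0.195 -0.383  0.03  -0.762  1.45 ] [ 0.2 -0.4 -1.8] [0.2 1.  0. ] [-179.8  -13.3  -13.8]
n 17955 far x 73.6 bar off x -0.4
  y edges [-37.6  41. ]
  y edges [-37.5  41. ]
  y edges [-37.6  41. ]
plane z at 0 3.8 slopes deg [ 0.58 -0.11] rect ((47.86198425292969, 1.7019691467285156), (51.69336700439453, 80.28955841064453), 0.025773683562874794)
t 27.25 pos [ 0.5603 -0.2797  0.1706] rpy [-179.82  -13.12  -13.86] w 0.0175
ROW -0.0430 -1.1417 -0.0730 0.0259 -0.2177 -0.2511  dist 343 mm 20 deg
```

View pics/w21.png

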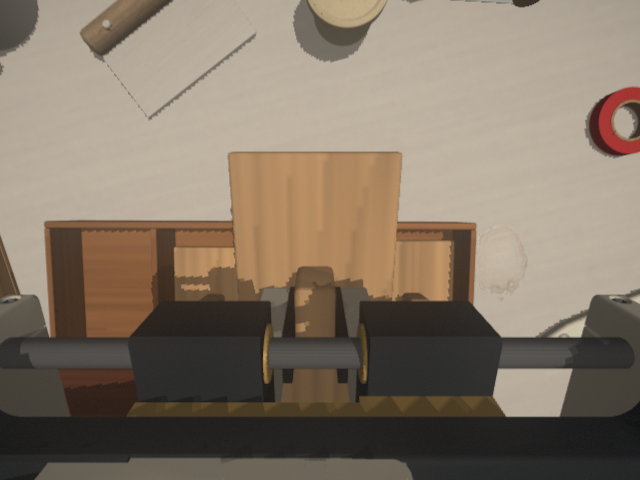

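```bash
python3 p.py .58 -.07 .21 1.3
```

```text
t 27.25 pos [ 0.5603 -0.2797  0.1706] rpy [-179.82  -13.12  -13.86] w 0.0175
ROW -0.0710 -0.6950 -0.1493 0.0259 -0.2177 -0.2511  dist 214 mm 20 deg
```

```bash
python3 -m inch '1 -0.01 -0.08 -0.05 0 -0.05 -0.05; 1 -0.03 -0.24 -0.1 0.01 -0.1 -0.1; 1 -0.05 -0.4 -0.13 0.02 -0.16 -0.16; 1 -0.06 -0.55 -0.149 0.026 -0.218 -0.22; 1 -0.071 -0.66 -0.149 0.026 -0.218 -0.251; 1 -0.071 -0.695 -0.149 0.026 -0.218 -0.251; 1 -0.071 -0.695 -0.149 0.026 -0.218 -0.251; 1 -0.071 -0.695 -0.149 0.026 -0.218 -0.251' 60; python3 - <<'E'
from held import *
f=grab('wrist'); save(f,'w22.png'); held(f,148)
for o in comps(f,(.041,.056),xr=(.5,.75),yr=(-.02,.13),vmax=290): print('rim',*o)
E
python3 p.py .6333 0.0587 .13 1.3
```

```text
t: 28.05
eef_pos: [0.5797, -0.0705, 0.2085]
ee_rot: [3.141, 0.003, 0.023]
force: [-0.7, -0.8, -1.3]
width: 0.0178
n 17792 far x 73.1 bar off x -0.9
  y edges [-37.8  40.8]
  y edges [-37.7  40.8]
  y edges [-37.7  40.9]
plane z at 0 3.9 slopes deg [ 0.53 -0.12] rect ((47.58197784423828, 1.687896728515625), (80.3267593383789, 51.173091888427734), 89.98506164550781)
rim [168. 150.] [632.7  56.6] [148.4  80.9] 1.4 3994 0.0494
t 28.1 pos [ 0.5797 -0.071   0.2089] rpy [1.7996e+02 1.4000e-01 1.2700e+00] w 0.0176
ROW 0.1887 -0.4284 0.2622 0.0006 0.0023 -0.0005  dist 161 mm 0 deg
```

View pics/w22.png

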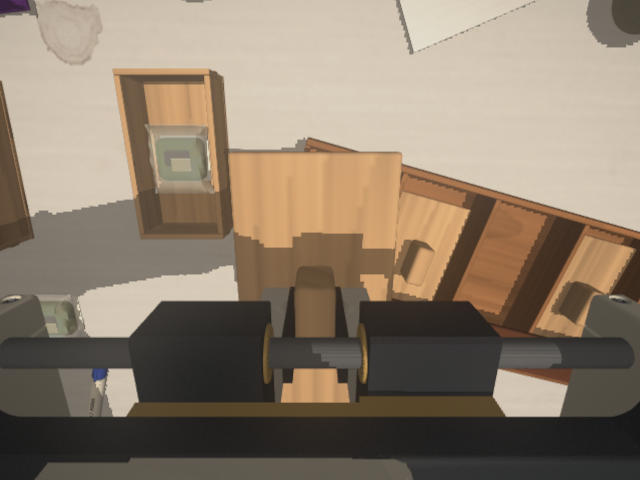

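```bash
python3 -m inch '1 0.05 -0.1 0.02 0 0 0; 1 0.1 -0.22 0.08 0 0 0; 1 0.15 -0.34 0.16 0 0 0; 1 0.188 -0.427 0.22 0 0 0; 1 0.188 -0.427 0.25 0 0 0; 1 0.188 -0.427 0.25 0 0 0; 1 0.188 -0.427 0.25 0 0 0' 60; python3 - <<'E'
from held import *
f=grab('wrist'); save(f,'w23.png'); held(f,148)
W=cloud(f)
m=(W[...,2]>.042)&(W[...,2]<.054)&(W[...,0]>.5)&(W[...,0]<.75)&(W[...,1]>-.02)&(W[...,1]<.13); m[300:]=0
Q=W[m]*1000; print(len(Q),'far rim x',np.percentile(Q[:,0],[50,99.5]).round(1),'y of far',np.percentile(Q[Q[:,0]>698][:,1],[.5,99.5]).round(1))
E
python3 p.py .6334 0.0584 .061 1.4
```

```text
t: 28.8
eef_pos: [0.6338, 0.0577, 0.135]
ee_rot: [3.141, 0.001, 0.022]
force: [-0.3, -0.1, -0.2]
width: 0.0177
n 17783 far x 73.1 bar off x -0.9
  y edges [-37.6  40.9]
  y edges [-37.8  40.9]
  y edges [-37.7  40.9]
plane z at 0 3.9 slopes deg [ 0.54 -0.12] rect ((47.58683395385742, 1.5972709655761719), (80.32617950439453, 51.160030364990234), 89.9904556274414)
931 far rim x [704.9 707.9] y of far [19.4 97.9]
t 28.85 pos [0.6341 0.0578 0.1356] rpy [ 1.7998e+02 -1.0000e-02  1.2300e+00] w 0.0179
ROW -0.0022 -0.0022 0.2486 0.0004 -0.0001 -0.0028  dist 75 mm 0 deg
```

View pics/w23.png

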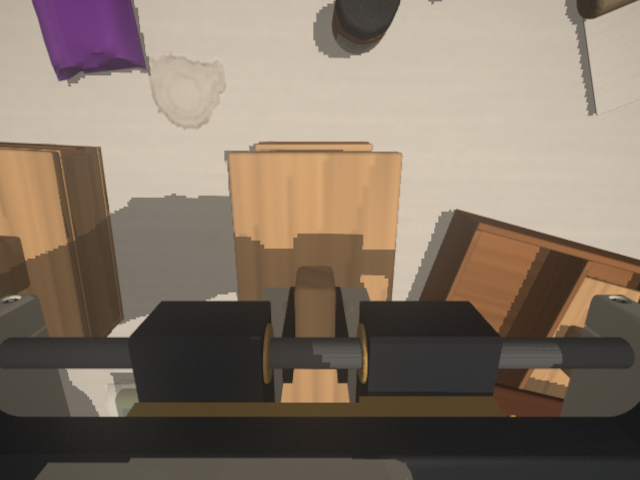

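```bash
python3 -m inch '1 -0.002 -0.002 0.08 0 0 -0.003; 1 -0.002 -0.002 0.15 0 0 -0.003; 1 -0.002 -0.002 0.19 0 0 -0.003; 1 -0.002 -0.002 0.215 0 0 -0.003; 1 -0.002 -0.002 0.228 0 0 -0.003; 1 -0.002 -0.002 0.235 0 0 -0.003; 1 -0.002 -0.002 0.235 0 0 -0.003' 60; python3 p.py .6334 0.0584 .060 1.4
```

```text
t: 29.55
eef_pos: [0.6336, 0.0597, 0.0647]
ee_rot: [3.141, -0.0, 0.026]
force: [0.6, 0.1, -0.7]
width: 0.0175
t 29.55 pos [0.6336 0.0597 0.0647] rpy [179.99  -0.     1.5 ] w 0.0175
ROW -0.0008 0.0044 0.0158 0.0002 -0.0001 0.0016  dist 5 mm 0 deg
```

```bash
python3 -m inch '1 0 0.0044 0.005 0 0 0; 1 0 0.0044 0.01 0 0 0; 1 0 0.0044 0.017 0 0 0; 1 0 0.0044 0.017 0 0 0' 60; python3 - <<'E'
from h import *
print(arm.get_state()['force'])
E
```

```text
t: 29.95
eef_pos: [0.6335, 0.0584, 0.0605]
ee_rot: [3.141, -0.0, 0.026]
force: [-4.6, -0.0, 7.9]
width: 0.0175
[-4.6033045  -0.01817814  7.88342382]
```

```bash
python3 -m inch '0.6 0 0 0 0 0 0; 0.6 0 0 0 0 0 0; 0.6 0 0 0 0 0 0; 0.6 0 0 -0.1 0 0 0; 0.6 0 0 -0.25 0 0 0; 0.5 -0.15 -0.1 -0.4 0 0 0; 0.3 -0.3 -0.25 -0.55 0 0 0; 0 -0.35 -0.3 -0.7 0 0 0; 0 -0.35 -0.3 -0.7 0 0 0; 0 -0.35 -0.3 -0.7 0 0 0; 0 -0.35 -0.3 -0.7 0 0 0' 20
python3 - <<'E'
from meas import *
f=grab('wrist'); save(f,'w24.png'); pickle.dump(f,open('w24.pkl','wb'))
for o in comps(f,(.041,.062),xr=(.5,.75),yr=(-.02,.34),vmax=290): print('lid+rim',*o)
for o in comps(f,(.076,.09),xr=(.5,.75),yr=(-.02,.34),vmax=290): print('bar',*o)
for o in comps(f,(.026,.042),xr=(.35,.5),vmax=470): print('swtop',*o)
E
```

```text
t: 31.05
eef_pos: [0.526, 0.1465, 0.2704]
ee_rot: [-3.14, -0.001, 0.028]
force: [0.3, -0.5, -1.0]
width: 0.0778
lid+rim [192. 105.] [620.8 273.2] [ 80.9 158.5] 88.4 12702 0.0577
lid+rim [405. 100.] [632.8  56.8] [147.5  80.6] 1.5 11869 0.0578
bar [412. 105.] [632.6  57. ] [39.7 18.5] 1.5 978 0.0876
bar [180. 112.] [620.8 273.3] [18.7 40.1] 89.1 996 0.0876
swtop [248. 263.] [449.8 224.7] [57.1 50.9] 1.6 1653 0.0346
swtop [386. 284.] [422.4  48.8] [58. 50.] 10.8 1243 0.0344
```

View pics/w24.png

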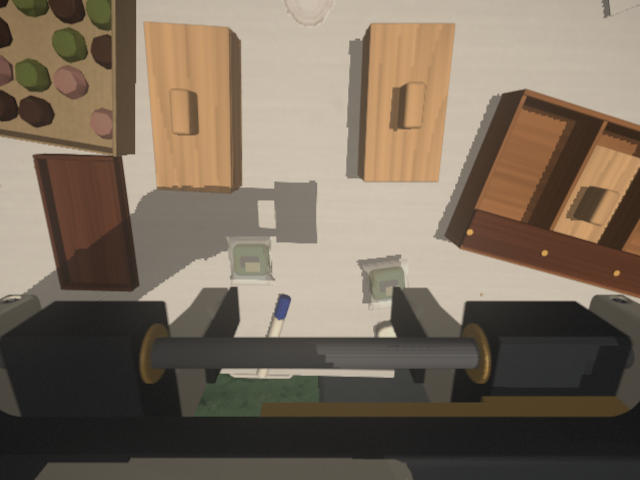

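Both lids are flush with their boxes. They measure (620.8,273.2) and (632.8,56.8), with plate tops at 58 mm. Next the two left-over sweets, at px (250,260) and (387,284).

```bash
python3 p.py .450 .2245 .12 1.6
```

```text
t 31.1 pos [0.5258 0.1458 0.2691] rpy [-1.80e+02  4.00e-02  1.53e+00] w 0.0814
ROW -0.2452 -0.2689 0.4970 -0.0000 0.0007 -0.0012  dist 185 mm 0 deg
```

```bash
python3 -m inch '0 -0.245 -0.268 0.2 0 0 0; 0 -0.245 -0.268 0.4 0 0 0; 0 -0.245 -0.268 0.497 0 0 0; 0 -0.245 -0.268 0.497 0 0 0; 0 -0.245 -0.268 0.497 0 0 0; 0 -0.245 -0.268 0.497 0 0 0' 20;  python3 - <<'E'
from meas import *
f=grab('wrist'); save(f,'w25.png')
for o in comps(f,(.026,.042),xr=(.35,.52),vmax=300): print('swtop',*o)
E
python3 p.py .450 .2245 .019 1.6
```

```text
t: 31.7
eef_pos: [0.4505, 0.2233, 0.1192]
ee_rot: [3.138, 0.003, 0.027]
force: [-0.2, -0.0, 0.7]
width: 0.0877
swtop [310. 244.] [449.4 224.5] [57.8 50.4] 1.1 4444 0.0344
swtop [534. 275.] [428.8  51.1] [44.7 51.7] 6.7 3055 0.0342
t 31.75 pos [0.4514 0.2239 0.1205] rpy [1.7993e+02 3.0000e-02 1.5000e+00] w 0.0873
ROW -0.0045 -0.0026 0.3382 0.0012 0.0005 -0.0017  dist 101 mm 0 deg
```

View pics/w25.png

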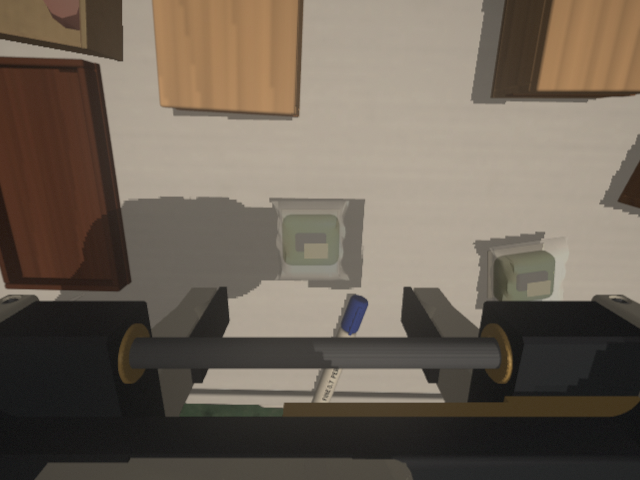

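The sweet (px 310,240) is centred. I grip it high so the fingertips stay above the tray walls.

```bash
python3 -m inch '0 -0.004 0 0.15 0 0 0; 0 -0.004 0 0.28 0 0 0; 0 -0.004 0 0.335 0 0 0; 0 -0.004 0 0.335 0 0 0; 0.6 -0.004 0 0.335 0 0 0; 0.6 -0.004 0 0.335 0 0 0; 0.6 -0.004 0 0.335 0 0 0; 0.6 -0.004 0 0.335 0 0 0; 0.6 -0.004 0 0.25 0 0 0; 0.6 -0.004 0 0.1 0 0 0; 0.6 -0.004 0 -0.02 0 0 0; 0.6 -0.004 0 -0.02 0 0 0' 20;  python3 p.py .529 .4237 .12 0
```

```text
t: 32.95
eef_pos: [0.4518, 0.2263, 0.1318]
ee_rot: [-3.136, -0.007, 0.027]
force: [0.7, -0.3, -1.7]
width: 0.0552
t 32.95 pos [0.4518 0.2263 0.1318] rpy [-179.66   -0.39    1.56] w 0.0552
ROW 0.2750 -0.6505 0.0451 -0.0057 -0.0065 0.0261  dist 212 mm 2 deg
```

```bash
python3 -m inch '0.6 0.1 -0.15 0 0 0 0.026; 0.6 0.2 -0.35 0 0 0 0.026; 0.6 0.275 -0.5 0 0 0 0.026; 0.6 0.275 -0.65 0.04 0 0 0.026; 0.6 0.275 -0.65 0.04 0 0 0.026; 0.6 0.275 -0.65 0.04 0 0 0.026; 0.6 0.275 -0.65 0.04 0 0 0.026' 20;  python3 - <<'E'
from meas import *
f=grab('wrist'); save(f,'w26.png')
W=cloud(f)
for o in comps(f,(.014,.025),xr=(.38,.6),yr=(.34,.5),vmax=330,minpx=50): print('tray',*o)
E
python3 p.py .529 .4237 .025 0
```

```text
t: 33.65
eef_pos: [0.526, 0.4206, 0.1134]
ee_rot: [3.14, 0.002, -0.001]
force: [-0.5, 0.1, -1.2]
width: 0.0547
tray [362. 147.] [596.3 384.3] [ 7.2 25.7] 0.0 278 0.0232
tray [324. 160.] [588.3 430.7] [ 21.1 137.4] 0.9 408 0.0246
tray [295. 207.] [530.2 424.2] [86.7 92.3] 0.1 2086 0.0214
tray [364. 285.] [491.2 380.5] [ 4.1 74.1] 89.7 281 0.0215
t 33.7 pos [0.5262 0.4202 0.1139] rpy [ 1.7994e+02  7.0000e-02 -7.0000e-02] w 0.0555
ROW 0.0098 -0.0121 0.2963 0.0010 0.0012 -0.0012  dist 89 mm 0 deg
```

View pics/w26.png

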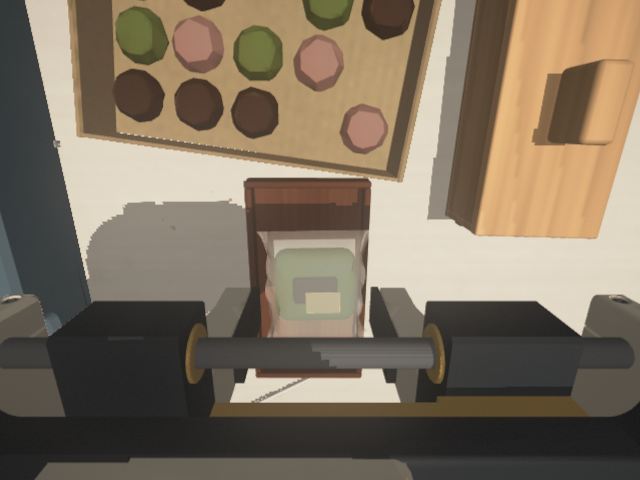

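```bash
python3 -m inch '0.6 0.01 -0.017 0.05 0 0 0; 0.6 0.01 -0.017 0.15 0 0 0; 0.6 0.01 -0.017 0.23 0 0 0; 0.6 0.01 -0.017 0.27 0 0 0; 0.6 0.01 -0.017 0.288 0 0 0; 0.6 0.01 -0.017 0.288 0 0 0; 0.6 0.01 -0.017 0.288 0 0 0' 20
```

```text
t: 34.4
eef_pos: [0.5307, 0.4246, 0.0297]
ee_rot: [3.14, -0.001, -0.001]
force: [1.3, -5.8, 11.3]
width: 0.0555
```

```bash
python3 -m inch '0.3 0 0 0 0 0 0; 0.15 0 0 0 0 0 0; 0.1 0 0 0 0 0 0; 0.1 0 0 -0.15 0 0 0; 0 0 0 -0.35 0 0 0; 0 0 0 -0.5 0 0 0; 0 0 0 -0.5 0 0 0; 0 0 0 -0.5 0 0 0' 20;  python3 - <<'E'
from meas import *
f=grab('wrist'); save(f,'w27.png')
for o in comps(f,(.014,.025),xr=(.38,.6),yr=(.34,.5),vmax=330,minpx=50): print('tray',*o)
for o in comps(f,(.032,.055),xr=(.38,.57),yr=(.37,.48),vmax=330,minpx=50): print('sw',*o)
E
python3 p.py .4224 .0488 .2 10.5
```

```text
t: 35.2
eef_pos: [0.5303, 0.4272, 0.18]
ee_rot: [-3.138, -0.002, -0.001]
force: [-0.4, -0.1, -0.8]
width: 0.0874
tray [361. 149.] [595.9 384. ] [ 7.4 25.9] 0.1 175 0.0232
tray [343. 160.] [586.3 416.2] [ 20.6 109.3] 3.0 206 0.0243
tray [316. 234.] [493.7 424.5] [ 92.1 159.6] 89.8 2320 0.0216
sw [318. 225.] [530.  422.7] [56.3 48.7] 1.4 2991 0.0396
t 35.25 pos [0.5295 0.4263 0.1777] rpy [-1.7996e+02  3.0000e-02 -8.0000e-02] w 0.0877
ROW -0.3552 1.2588 -0.0749 -0.0007 0.0004 -0.1763  dist 393 mm 11 deg
```

View pics/w27.png

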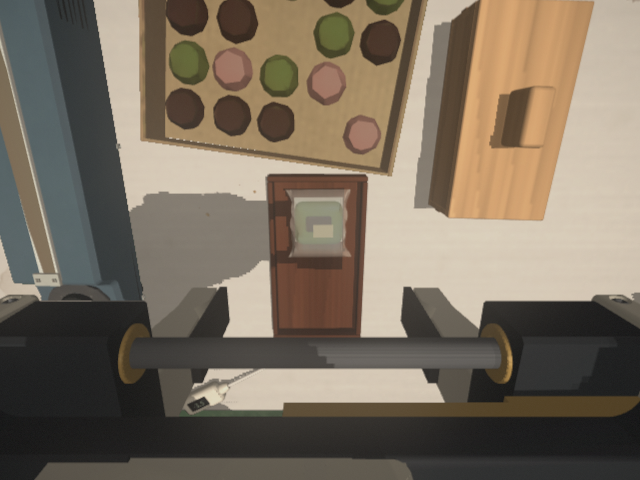

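```bash
python3 -m inch '0 -0.15 0.4 -0.05 0 0 -0.08; 0 -0.3 0.9 -0.05 0 0 -0.17; 0 -0.3 0.9 -0.05 0 0 -0.17; 0 -0.3 0.9 -0.05 0 0 -0.17; 0 -0.3 0.95 -0.05 0 0 -0.17; 0 -0.3 0.95 -0.05 0 0 -0.17;  0 -0.3 0.95 -0.05 0 0 -0.17' 20; python3 p.py .4224 .0488 .12 10.5;  python3 - <<'E'
from meas import *
f=grab('wrist'); save(f,'w28.png')
for o in comps(f,(.026,.042),xr=(.35,.52),yr=(-.05,.3),vmax=300): print('swtop',*o)
E
```

```text
t: 35.95
eef_pos: [0.4361, 0.1365, 0.1913]
ee_rot: [3.14, 0.004, 0.174]
force: [1.3, 0.7, -0.3]
width: 0.0877
t 35.95 pos [0.4361 0.1365 0.1913] rpy [179.92   0.24   9.97] w 0.0877
ROW -0.0947 0.2797 0.2384 0.0013 0.0041 -0.0089  dist 114 mm 1 deg
swtop [502. 182.] [501.3 -25.4] [ 7. 38.] 85.8 416 0.041
swtop [399. 248.] [422.1  48.6] [57.2 50.9] 9.8 2655 0.0345
```

View pics/w28.png

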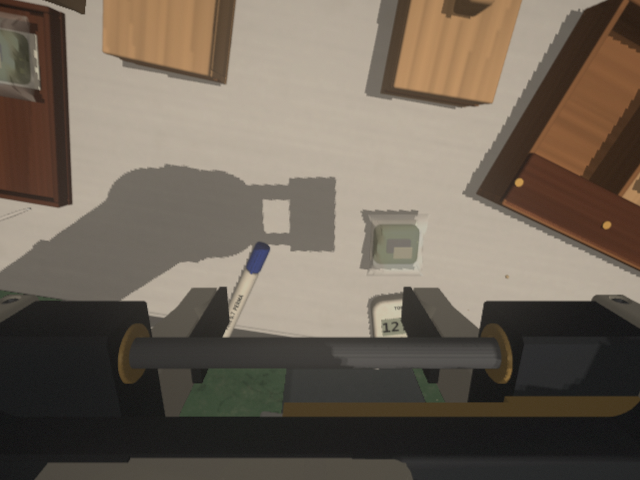

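```bash
python3 -m inch '0 -0.094 0.28 0.1 0 0.003 -0.008; 0 -0.094 0.28 0.24 0 0.003 -0.008; 0 -0.094 0.28 0.24 0 0.003 -0.008; 0 -0.094 0.28 0.24 0 0.003 -0.008; 0 -0.094 0.28 0.24 0 0.003 -0.008' 20;  python3 - <<'E'
from meas import *
f=grab('wrist'); save(f,'w29.png')
for o in comps(f,(.026,.042),xr=(.35,.52),yr=(-.05,.3),vmax=300): print('swtop',*o)
E
python3 p.py .4222 .0488 .019 10.3
```

```text
t: 36.5
eef_pos: [0.4266, 0.054, 0.1203]
ee_rot: [3.14, -0.001, 0.185]
force: [-0.0, 0.4, 0.2]
width: 0.0876
swtop [446. 164.] [501.9 -25.8] [ 2.3 36.8] 76.3 482 0.0415
swtop [318. 249.] [422.2  48.1] [58.1 51.3] 11.6 4318 0.0344
t 36.55 pos [0.4271 0.0545 0.121 ] rpy [ 1.7996e+02 -1.4000e-01  1.0650e+01] w 0.0874
ROW -0.0205 0.0155 0.3398 0.0006 -0.0024 0.0058  dist 102 mm 0 deg
```

View pics/w29.png

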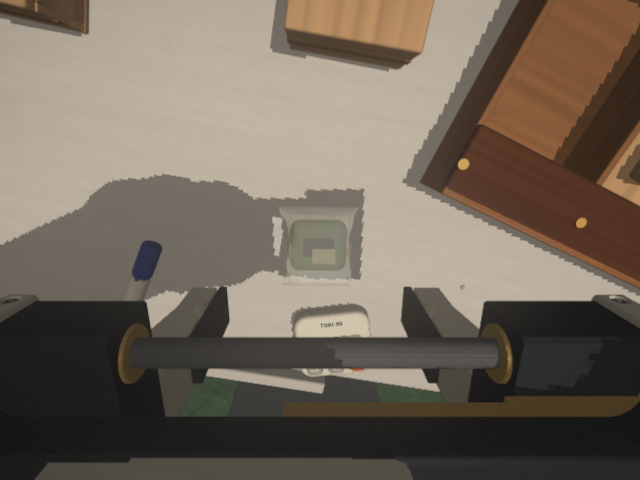

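The sweet (px 318,245) is centred. Gripping and lifting.

```bash
python3 -m inch '0 -0.016 0.01 0.15 0 0 0; 0 -0.016 0.01 0.28 0 0 0; 0 -0.016 0.01 0.335 0 0 0; 0 -0.016 0.01 0.335 0 0 0; 0.6 -0.016 0.01 0.335 0 0 0; 0.6 -0.016 0.01 0.335 0 0 0; 0.6 -0.016 0.01 0.335 0 0 0; 0.6 -0.016 0.01 0.335 0 0 0' 20; python3 -m inch '0.6 0 0 -0.1 0 0 0; 0.6 0 0 -0.25 0 0 0; 0.6 0 0 -0.4 0 0 0; 0.6 0 0 -0.4 0 0 0' 20;  python3 p.py .449 .426 .12 0
```

```text
t: 37.35
eef_pos: [0.4231, 0.0503, 0.0213]
ee_rot: [-3.141, -0.005, 0.185]
force: [0.5, 0.2, -0.3]
width: 0.061
t: 37.75
eef_pos: [0.4256, 0.0514, 0.1466]
ee_rot: [-3.139, -0.014, 0.186]
force: [-0.5, 0.5, -0.3]
width: 0.0362
t 37.75 pos [0.4256 0.0514 0.1466] rpy [-179.85   -0.77   10.68] w 0.0362
ROW 0.3067 -1.2124 0.0959 -0.0037 -0.0126 0.1780  dist 376 mm 11 deg
```

The fingers had not fully closed before the lift (width 61 mm, then 36 mm), so the grasp missed. I open and look.

```bash
python3 -m inch '0 0 0 0.08 0 0.013 0; 0 0 0 0.08 0 0.013 0; 0 0 0 0.08 0 0.013 0; 0 0 0 0.08 0 0.013 0; 0 0 0 0.08 0 0.013 0' 20;  python3 - <<'E'
from meas import *
f=grab('wrist'); save(f,'w30.png')
for o in comps(f,(.026,.042),xr=(.35,.52),yr=(-.05,.3),vmax=300): print('swtop',*o)
E
python3 p.py .4222 .0488 .019 10.3
```

```text
t: 38.25
eef_pos: [0.4226, 0.05, 0.1168]
ee_rot: [3.141, -0.016, 0.185]
force: [0.7, 0.1, -0.1]
width: 0.0703
swtop [443. 160.] [501.5 -25.3] [ 5. 37.] 82.6 469 0.0411
swtop [315. 247.] [421.9  47.8] [57.5 49.9] 11.3 4495 0.0344
t 38.3 pos [0.4226 0.05   0.1167] rpy [179.99  -0.94  10.62] w 0.0743
ROW -0.0073 0.0036 0.3256 0.0002 -0.0157 0.0053  dist 98 mm 1 deg
```

View pics/w30.png

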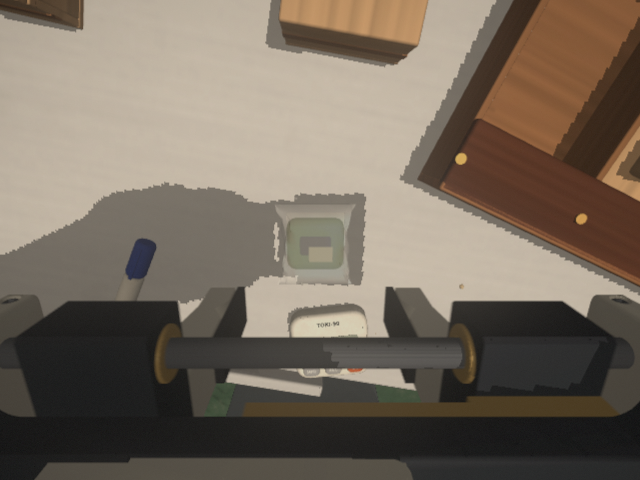

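```bash
python3 -m inch '0 -0.004 0.003 0.1 0 -0.014 0; 0 -0.004 0.003 0.25 0 -0.014 0; 0 -0.004 0.003 0.32 0 -0.014 0; 0 -0.004 0.003 0.322 0 -0.014 0; 0 -0.004 0.003 0.322 0 -0.014 0; 0.6 -0.004 0.003 0.322 0 -0.014 0; 0.6 -0.004 0.003 0.322 0 -0.014 0; 0.6 -0.004 0.003 0.322 0 -0.014 0; 0.6 -0.004 0.003 0.322 0 -0.014 0; 0.6 -0.004 0.003 0.322 0 -0.014 0; 0.6 -0.004 0.003 0.322 0 -0.014 0' 25; python3 - <<'E'
from h import *
print(arm.get_state()['width'])
E
```

```text
t: 39.4
eef_pos: [0.423, 0.0491, 0.0202]
ee_rot: [3.142, -0.002, 0.185]
force: [-2.0, 0.7, 6.9]
width: 0.056
0.055970183378594524
```

```bash
python3 -m inch '0.6 0 0 -0.07 0 0 0; 0.6 0 0 -0.2 0 0 0; 0.6 0 0 -0.33 0 0 0; 0.6 0 0 -0.36 0 0 0; 0.6 0 0 -0.36 0 0 0' 25;  python3 p.py .449 .426 .12 0
```

```text
t: 39.9
eef_pos: [0.4234, 0.0495, 0.1291]
ee_rot: [-3.14, -0.005, 0.185]
force: [-0.8, 0.5, -1.0]
width: 0.0557
t 39.9 pos [0.4234 0.0495 0.1291] rpy [-179.93   -0.29   10.61] w 0.0557
ROW 0.3149 -1.2176 0.0334 -0.0016 -0.0046 0.1769  dist 377 mm 11 deg
```

```bash
python3 -m inch '0.6 0.04 -0.13 0 0 0 0.03; 0.6 0.08 -0.3 0 0 0 0.06; 0.6 0.12 -0.45 0 0 0 0.09; 0.6 0.16 -0.6 0 0 0 0.12; 0.6 0.2 -0.75 0 0 0 0.15; 0.6 0.24 -0.9 0 0 0 0.177; 0.6 0.25 -0.95 0 0 0 0.177; 0.6 0.25 -0.95 0 0 0 0.177; 0.6 0.25 -0.95 0 0 0 0.177' 25;  python3 p.py .449 .426 .12 0
```

```text
t: 40.8
eef_pos: [0.4428, 0.3417, 0.1258]
ee_rot: [3.139, 0.001, 0.0]
force: [1.2, -0.6, -0.5]
width: 0.0556
t 40.8 pos [0.4428 0.3417 0.1258] rpy [1.7984e+02 5.0000e-02 1.0000e-02] w 0.0556
ROW 0.0206 -0.2811 0.0187 0.0026 0.0008 0.0002  dist 85 mm 0 deg
```

```bash
python3 -m inch '0.6 0.02 -0.1 0 0.002 0 0; 0.6 0.02 -0.22 0.01 0.002 0 0; 0.6 0.02 -0.281 0.01 0.002 0 0; 0.6 0.02 -0.281 0.01 0.002 0 0;  0.6 0.02 -0.281 0.01 0.002 0 0' 25;  python3 - <<'E'
from meas import *
f=grab('wrist'); save(f,'w31.png')
for o in comps(f,(.014,.025),xr=(.38,.6),yr=(.34,.5),vmax=330,minpx=50): print('tray',*o)
for o in comps(f,(.032,.055),xr=(.38,.57),yr=(.37,.48),vmax=330,minpx=50): print('sw',*o)
E
python3 p.py .449 .426 .026 0
```

```text
t: 41.3
eef_pos: [0.4495, 0.4258, 0.1241]
ee_rot: [-3.141, -0.0, -0.001]
force: [-0.7, -0.0, -0.2]
width: 0.0559
tray [374.  27.] [596.  384.3] [27.  8.] 89.9 472 0.0232
tray [406.  35.] [591.6 363.3] [ 0.8 16.5] 83.1 92 0.0241
tray [304.  47.] [585.3 430.7] [140.    1.1] 82.0 772 0.0246
tray [315. 129.] [510.  424.4] [ 92.4 126.5] 89.9 3807 0.0214
tray [281.  89.] [560.8 444.3] [10.9 17.4] 34.1 72 0.0248
tray [354.  90.] [555.6 398.9] [12.8  9.1] 0.5 67 0.0247
tray [368. 280.] [420.4 380.4] [ 4.8 33.3] 85.9 119 0.0214
tray [260. 279.] [417.  468.4] [26.3  4.4] 0.4 118 0.0216
sw [316. 132.] [529.1 422.9] [56.4 48.9] 0.0 5735 0.0395
t 41.35 pos [0.4495 0.4257 0.1244] rpy [-1.7994e+02 -3.0000e-02 -5.0000e-02] w 0.0559
ROW -0.0019 -0.0007 0.3279 -0.0011 -0.0006 -0.0008  dist 98 mm 0 deg
```

View pics/w31.png

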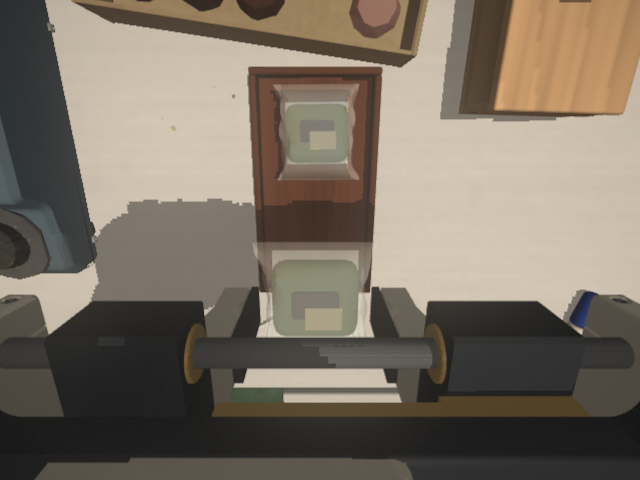

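```bash
python3 -m inch '0.6 -0.002 0 0.08 0 0 0; 0.6 -0.002 0 0.19 0 0 0; 0.6 -0.002 0 0.27 0 0 0; 0.6 -0.002 0 0.31 0 0 0; 0.6 -0.002 0 0.322 0 0 0; 0.6 -0.002 0 0.322 0 0 0; 0.6 -0.002 0 0.322 0 0 0' 25
```

```text
t: 42.05
eef_pos: [0.4499, 0.428, 0.0295]
ee_rot: [-3.138, -0.003, -0.0]
force: [0.7, 0.4, -0.6]
width: 0.0558
```

```bash
python3 -m inch '0.3 0 0 0 0 0 0; 0.15 0 0 0 0 0 0; 0.1 0 0 0 0 0 0; 0.1 0 0 -0.1 0 0 0; 0.1 0 0 -0.3 0 0 0; 0 0 0.2 -0.5 0 0 0; 0 0 0.35 -0.7 0 0 0; 0 0 0.5 -0.8 0 0 0; 0 0 0.5 -0.8 0 0 0; 0 0 0.5 -0.8 0 0 0; 0 0 0.5 -0.8 0 0 0' 25;  python3 - <<'E'
from meas import *
f=grab('wrist'); save(f,'w32.png')
for o in comps(f,(.032,.055),xr=(.38,.57),yr=(.37,.48),vmax=400,minpx=50): print('sw',*o)
for o in comps(f,(.041,.062),xr=(.5,.75),yr=(-.02,.34),vmax=290): print('lid+rim',*o)
for n in ['side','scene']:
    g=grab(n); save(g,n+'32.png')
E
```

```text
t: 43.15
eef_pos: [0.4497, 0.2762, 0.2709]
ee_rot: [-3.135, -0.005, -0.002]
force: [-0.6, -0.2, -0.6]
width: 0.0874
sw [179. 133.] [529.6 422.8] [49.8 56.2] 89.9 2250 0.0395
sw [185. 207.] [448.7 426. ] [49.6 57. ] 88.5 1879 0.0395
lid+rim [316.  64.] [595.1 274.3] [ 80.  106.8] 88.3 8920 0.0578
lid+rim [537.  56.] [604.8  56.4] [93.1 81.6] 1.5 8062 0.0579
```

View pics/w32.png

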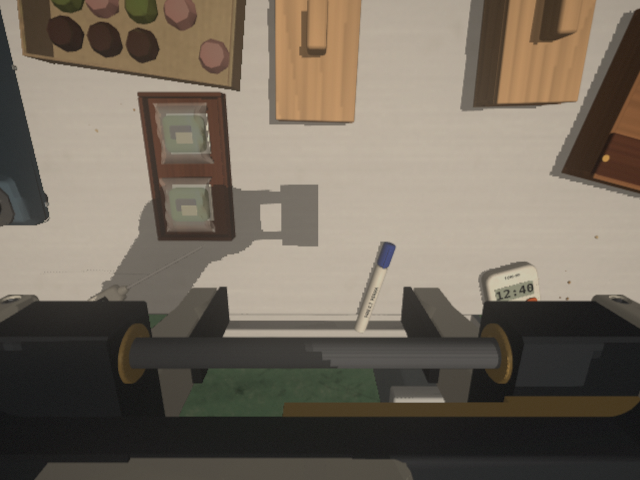

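View pics/side32.png

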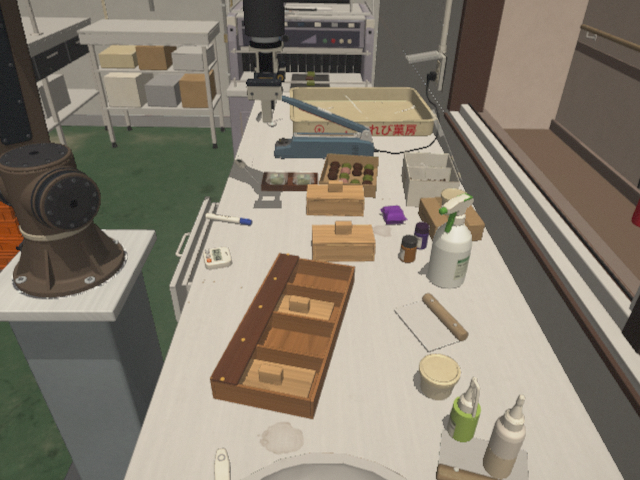

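The tray holds both sweets flat (px (185,133) and (188,205)), both boxes are closed, and the 128 and 138 lids lie in the bin. A last measurement, then I hand in.

```bash
python3 - <<'E'
from fit import *
g=grab('side')
for n,xr,yr in [('A',(.52,.72),(.2,.34)),('B',(.53,.73),(-.01,.12))]:
    P,C=pts(g,xr,yr,(.052,.064)); print(n,'plate',rect(P)); 
    P,C=pts(g,xr,yr,(.02,.046)); print(n,'walls',rect(P))
s=arm.get_state(); print(s['t'],s['force'].round(1)); print(arm.job_done())
E
```

```text
A plate (array([622.2, 272.9]), array([ 88.7, 158. ]), 87.9, 764)
A walls (array([621.5, 235.6]), array([ 14.3, 159.2]), 88.4, 482)
B plate (array([633.9,  56.7]), array([148.3,  86.7]), 0.3, 1069)
B walls (array([623.4,  23.9]), array([ 61.8, 162.1]), 68.1, 579)
43.35 [-0.7  0.5 -0.8]
the job is handed in; nothing more can be done
None
```

The job is done and handed in at 43 s of the 210 s allowed.

- **Boxes:** The two boxes present are the 158 mm and the 148 mm one. Each got a sweet and the lid of its own length.
- **Left-overs:** The two remaining sweets lie flat in the dark tray. The 128 and 138 mm lids stayed in the bin.

**Two things went wrong, both mended:**
- The 22° tilt of the 158 lid ran the wrist near its singularity, and the lid slipped in the grip. I set it down on the table, gripped it again and seated it. For the 148 lid I used a 13° tilt and had no trouble.
- One sweet was lifted before the fingers had fully closed. It stayed where it was, and the second grasp held.

**Last checks:**
- **Lids on the boxes:** After placing, the lid and box centres agreed within about 0.5 mm, and the plate tops read level at 58 mm. From the side camera the lid centres agreed within about 1 mm. That view gave plate widths of 87–89 mm instead of 80, and the wall points of the 148 box did not give a usable outline.
- **Tray sweets:** Both tops measured about 40 mm, so they lie flat.
- **Disturbance:** I saw nothing knocked aside.

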